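# Fill the specimen tray from the spring dispenser and close everything up

## Task

Fill every empty bay of the open specimen tray with a cassette from the top of the spring-loaded dispenser, each lying flat, slotted side up, at about the middle of its bay; cassettes already in the tray stay there and spare ones stay in the dispenser. Then shut the tray's lid fully, and after that swing both end clamps fully down onto the lid. When loading is over, put the dust cover squarely on the dispenser so that it is fully seated, and do not disturb the bottles, the carton and the timer.

Things in the scene. Friction and masses are not known exactly. Their poses are not given: they have to be found in the camera images.
- case: Grey specimen tray fixed to the bench, 144 (x) x 248 (y) mm; origin: centre of its underside, z up, lid hinge axis along y at x = 72, z = 14 mm. Inner floor 8 mm above the origin; outer rim (6 mm thick) and three ribs between four bays rise 6 mm above the floor. Ribs run along x, 4 mm thick: bays 55 mm wide (y), 132 long (x). A cassette lies with its 64 mm side along x: 34 mm finger room before and behind.
- bay0 (a point): Centre of bay 0 on the inner floor of the tray (0 to 3 from its +y to its -y end).
- bay1 (a point): Centre of bay 1 on the inner floor of the tray (0 to 3 from its +y to its -y end).
- bay2 (a point): Centre of bay 2 on the inner floor of the tray (0 to 3 from its +y to its -y end).
- bay3 (a point): Centre of bay 3 on the inner floor of the tray (0 to 3 from its +y to its -y end).
- case_lid (a joint): Angle of the clear lid with grey border (cap 144 x 248 x 30 mm, open underneath): 0 = shut on the rim, grows as it opens; 2.1 = stop, leaning back away from the robot. A friction hinge holds it wherever it is left; 1 to 4 N at its free edge moves it. Shut, its top lies 44 mm above the tray's origin.
- clamp_l (a joint): Angle of the hold-down clamp arm at the tray's +y end: 0 = level across the lid; grows as it swings up and outward (1.57 upright, 2.2 stop). Steel arm 14 x 12 mm with a round black grip (17 mm) from 55 to 89 mm beyond the pivot. Stays where left; about 1 N near its end moves it.
- clamp_r (a joint): Same for the clamp arm at the tray's -y end; it swings over towards +y.
- clamp_l_pivot (a point): Pivot axis (along the tray's x) of the +y clamp, 142 mm from the tray's centre, 50 mm above the tray's origin. The arm's top face lies 6 mm above its axis when it is down, the round grip 8.5 mm.
- clamp_r_pivot (a point): The same for the -y clamp.
- dispenser: Spring-loaded cassette dispenser fixed to the bench: base 110 x 110 x 10 mm, upright magazine 75 (x) x 63 (y) mm at its middle, top 84 mm above the origin (centre of underside). Its x sides are open in the middle, 39 mm wide, from 52 mm up. A spring platform (40 N/m, yields when pressed) keeps the top of the stack 98 mm (+-4) above the origin. Cassettes lie with 64 mm along x; lift straight up.
- cassette0: White specimen cassette 64 (x) x 50 (y) x 20 mm, 80 g, dark slots on its top; origin: centre of its underside, z up. The lowest 6 mm is a foot only 54 mm long in x. Grip it across the 64 mm side. One of the four stacked in the dispenser at the start (0 lowest, 3 on top).
- cassette1: White specimen cassette 64 (x) x 50 (y) x 20 mm, 80 g, dark slots on its top; origin: centre of its underside, z up. The lowest 6 mm is a foot only 54 mm long in x. Grip it across the 64 mm side. One of the four stacked in the dispenser at the start (0 lowest, 3 on top).
- cassette2: White specimen cassette 64 (x) x 50 (y) x 20 mm, 80 g, dark slots on its top; origin: centre of its underside, z up. The lowest 6 mm is a foot only 54 mm long in x. Grip it across the 64 mm side. One of the four stacked in the dispenser at the start (0 lowest, 3 on top).
- cassette3: White specimen cassette 64 (x) x 50 (y) x 20 mm, 80 g, dark slots on its top; origin: centre of its underside, z up. The lowest 6 mm is a foot only 54 mm long in x. Grip it across the 64 mm side. One of the four stacked in the dispenser at the start (0 lowest, 3 on top).
- tray_cassette0: White specimen cassette like those in the dispenser, already lying in a bay of the tray at the start, if present: one or two of these four are there, in any bays; absent ones read None.
- tray_cassette1: White specimen cassette like those in the dispenser, already lying in a bay of the tray at the start, if present: one or two of these four are there, in any bays; absent ones read None.
- tray_cassette2: White specimen cassette like those in the dispenser, already lying in a bay of the tray at the start, if present: one or two of these four are there, in any bays; absent ones read None.
- tray_cassette3: White specimen cassette like those in the dispenser, already lying in a bay of the tray at the start, if present: one or two of these four are there, in any bays; absent ones read None.
- cover: Loose grey dust cover of the dispenser: cap 92 (x) x 80 (y) x 30 mm, open underneath (inside 86 x 74, 26 deep), black bar grip 50 (x) x 14 (y) x 26 mm on top, about 160 g; origin: centre of its lower edge, z up. Seated, its roof rests on the magazine, spare cassettes pushed down, origin 58 mm above the dispenser's, its x along the dispenser's x (either way round).
- medium: Bystander: small medium bottle 44 x 45 x 88 mm, blue cap; origin at its foot.
- oil_bottle: Bystander: bottle 52 x 53 x 112 mm with black cap; origin at its foot.
- carton: Bystander: small carton 50 x 74 x 32 mm.
- timer_clock: Bystander: white bench timer 41 x 68 x 55 mm.
Not all that is in view belongs to the job. Leave any yellow look-alike of the cover alone.

How it is judged:
By the outcome, as a careful person would: the job done as asked, in the order asked, and still so for the second after the job is handed in, with the robot touching nothing.
Of tray_cassette0, tray_cassette1, tray_cassette2, tray_cassette3 only 1 to 2 are there at a start; the rules pass over those that are not, and their reading is None.
At some moment in a run one of cover may be knocked a few centimetres aside while the robot is not near it.
Once in a run the grip may slacken for a moment while it holds something.
It also fails if it takes over 192 s, if anything falls off the work surface, if the arm or the gripper's body presses on something with over 40 N, if the wrist force passes 120 N, or if a joint passes its speed limit or range.

## Robot

A 6-joint arm with a two-finger parallel gripper is mounted at the origin on a cart in front of the work surface, level with it; the furniture and walls round the work are solid. World frame = base frame: x ahead of the robot, y to its left, z up, the work surface at z = 0. Lengths are in m, angles in degrees, forces in N, time in s.
With the tool pointing down it reaches from about 0.35 to 0.875 m from the base axis. Payload 4.2 kg.
Tool frame: the origin (TCP) lies at the very end of the fingers, on their centre line; the grasp point (between the pads) lies 19 mm behind it; z points along the fingers, x is the direction in which the jaws open and shut, and the axes are right-handed (so a half turn about z gives the same grasp; the last joint's range is limited). The gripper opens to 87 mm and grips with 3 to 60 N. Pads are 19 mm wide; open, the fingers measure 117 mm over their backs; the gripper's body (75 mm by 190 mm) begins 51 mm behind the grasp point.
Start: joints at [14.817, 22.042, 0.453, 0, -68.411, -14.817], TCP at [0.625, 0, 0.223] pointing down, gripper open.
Joint ranges: [-179.83, 179.83], [-69.29, 118.12], [-61.27, 80.66], [-181.25, 117.63], [-171.15, -9.14], [-177.46, 177.46]. Speed limits (degrees/s): [159.86, 159.86, 180, 180, 180, 180].

## Interface

Orientations are given as a 3x3 rotation matrix whose columns are the frame's x, y, z axes.
In Python, from station import r gives the robot as it stands.
- The arm moves only by the shell command python3 -m jog 'ROWS' [OPENING]. ROWS is JSON, a list of rows, each a list of 2 entries, a list of its own where there are three numbers: the shift along the tool's x, y, z in m, then the turn, a rotation vector about the tool's x, y, z in units of 5 degrees (1.0 is 5 degrees). A call has exactly 10 rows; each row is the pose to reach, as a shift and turn from the pose commanded when the call began, along the tool's axes at that moment; what a row does not reach only later rows make up. A row lasts 1/12 s, in which the tool goes at most 41.7 mm and 7.16 degrees, less where a joint would pass 70% of its speed; a pose out of reach is approached as far as the arm can. A call with a gripper value outside its range is refused whole. OPENING is the finger opening in m, from 0 to 0.087, set as the call begins (- or left out, the last holds). The fingers move at their own pace and stop on an object; the grip force is fixed at half the most. Time passes only in rows, so rows that repeat a pose let the fingers close, or fill a call up. It gives the time, the measured TCP pose, the force and the opening at its end, in the units of the state.
- r.sense(): the state, without advancing time (a new reading comes with each control period).
- r.capture(name): name is "scene" or "top" or "wrist"; returns (picture, depth): 400x640x3 uint8, blue, green, red; 400x640 float32, m along the optical axis (not along the pixel's ray), 0 where there is no reading.
- r.calibration(name): a dict with "fx", "fy", "cx", "cy" (pixels), "R" (3x3) and "t" (3): a world point X has camera coordinates R X + t; the wrist camera has in their place "tool_from_camera" (4x4, takes a point from camera to tool coordinates, whose origin is the TCP and whose axes are the tool frame's). Camera axes: x right, y down, z forward; pixel columns grow to the right and rows downward; lengths in m; the calibration is good to about 2 mm. A picture is of the moment at which its call begins: read the wrist's pose just before it. calibration takes no time and is no camera call.
- r.finish_job(): hands the job in, once; it reports no verdict.
Trained networks look in the newest picture that a camera, given by its name, has taken for a name from the list of things; names that differ only in an ending like _2 or _b are one class to them, and where a whole thing is asked for, a point or a joint stands for the part that bears it (a point fixed in the world has none). Each returns a list of dicts, best first, with "confidence" (0 to 1); they miss things now and then, are a little off and sometimes report something else, mostly with a low value. They report only what shows in the picture. A call takes as long as a camera call. They do not tell look-alikes from the thing itself.
- r.cut_out(query, camera): "region" (400x640 bool, what is visible of it) and "uv" ([column, row] in pixels, amid what is visible of it).
The state is a dict: "time_s": time; "joints": joint angles; "joint_velocities": joint speeds; "effort": joint torques, N m; "tcp_pos": TCP position; "ee_rot": TCP orientation; "wrist_force": force on the tool from outside, world axes, zero at the start; "moment": the same for the moment, N m; "gripper_width": opening from 0.0 (shut) to 1.0 (fully open).
Only numpy, scipy, OpenCV 4.12 (cv2) and the standard library are available. Lean on these libraries where they do the work, as an engineer would, in place of code of your own. Each camera call takes 0.05 s, during which the arm holds its last target.

## Working session

There is one attempt and no reset: what is moved stays moved. The work goes in short steps, Python scripts to look and compute and a shell command to move; the robot and the scene stay as the last step left them, time stands still between calls to the robot, and variables do not carry over. Pictures are saved under pics/ and viewed, and the job is handed in when it is done.

```bash
ls -la; mkdir -p pics; cat > h.py <<'E'
import numpy as np, cv2
from station import r
def cap(n,fn=None):
    s=r.sense(); p,d=r.capture(n)
    if fn: cv2.imwrite('pics/'+fn,p)
    return s,p,d
def w2p(n,X):
    c=r.calibration(n); q=np.asarray(c['R'])@np.asarray(X,float)+np.asarray(c['t']); return np.array([c['fx']*q[0]/q[2]+c['cx'],c['fy']*q[1]/q[2]+c['cy']])
def cloud(n,d,s=None):
    c=r.calibration(n); v,u=np.mgrid[0:400,0:640]
    P=np.stack([(u-c['cx'])/c['fx']*d,(v-c['cy'])/c['fy']*d,d],-1)
    if n=='wrist':
        T=np.asarray(c['tool_from_camera']); P=P@T[:3,:3].T+T[:3,3]
        P=P@np.asarray(s['ee_rot']).T+np.asarray(s['tcp_pos'])
    else:
        P=(P-np.asarray(c['t']))@np.asarray(c['R'])
    P[d<=0]=np.nan
    return P
E
python3 - <<'E'
from h import *
s=r.sense(); print(s)
for n in('scene','top','wrist'):
    s,p,d=cap(n,n+'0.png'); print(n,r.calibration(n))
E
```

```text
total 12
drwxr-xr-x  3 agent agent 4096 Dec  7 16:10 .
drwxr-xr-x 23 root  root  4096 Dec  7 16:10 ..
drwxr-xr-x  2 agent agent 4096 Dec  7 16:10 pics
{'time_s': 0.0, 'joints': array([ 1.48155418e+01,  2.20913021e+01,  3.80295823e-01, -2.96327745e-02,
       -6.84116817e+01, -1.48152572e+01]), 'joint_velocities': array([ 0.02211988,  0.00630196, -0.0213798 ,  0.074635  , -0.02578261,
        0.10959888]), 'effort': array([ 5.69075401e-04, -3.90661991e+01,  1.87403029e+01,  4.22001421e+00,
        1.09914420e-02, -1.81494070e-04]), 'tcp_pos': array([6.24396829e-01, 1.10364726e-05, 2.21455772e-01]), 'ee_rot': array([[-9.99997578e-01,  1.85747300e-04, -2.19304427e-03],
       [ 1.85928928e-04,  9.99999979e-01, -8.26162267e-05],
       [ 2.19302888e-03, -8.30237770e-05, -9.99997592e-01]]), 'wrist_force': array([-0.04435959, -0.11048527, -1.22604369]), 'moment': array([0.0059714 , 0.00119139, 0.02104653]), 'gripper_width': 0.9967285668919562}
scene {'fx': 473.13447581104856, 'fy': 473.13447581104856, 'cx': 322.5902251857367, 'cy': 193.99896505515662, 'R': array([[ 0.50883332,  0.86085341,
[... 242 characters left out ...]
394, 'cy': 196.36663534283662, 'R': array([[ 0.01794817, -0.9998207 ,  0.00603638],
       [-0.98861309, -0.0186485 , -0.14931979],
       [ 0.14940559, -0.00328763, -0.98877053]]), 't': array([0.042287  , 0.58068675, 1.23789024])}
wrist {'fx': 285.4487275797014, 'fy': 285.4487275797014, 'cx': 316.3117075578457, 'cy': 201.8965247684978, 'tool_from_camera': array([[ 9.99999736e-01, -7.05275676e-04,  1.72939984e-04,
        -6.58707439e-04],
       [ 6.39192250e-04,  9.67915744e-01,  2.51274160e-01,
        -6.84483190e-02],
       [-3.44608886e-04, -2.51273984e-01,  9.67915940e-01,
        -1.62447653e-01],
       [ 0.00000000e+00,  0.00000000e+00,  0.00000000e+00,
         1.00000000e+00]])}
```

View pics/scene0.png

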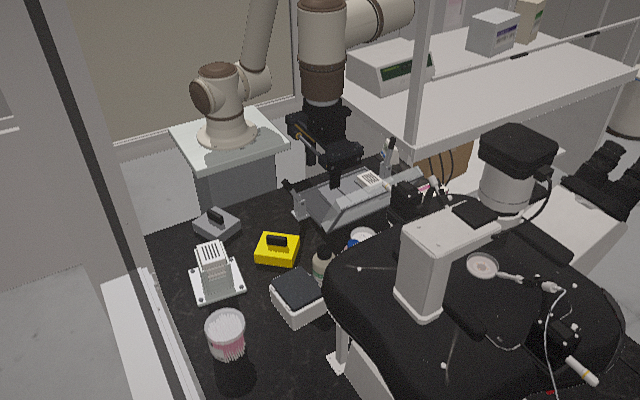

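View pics/top0.png

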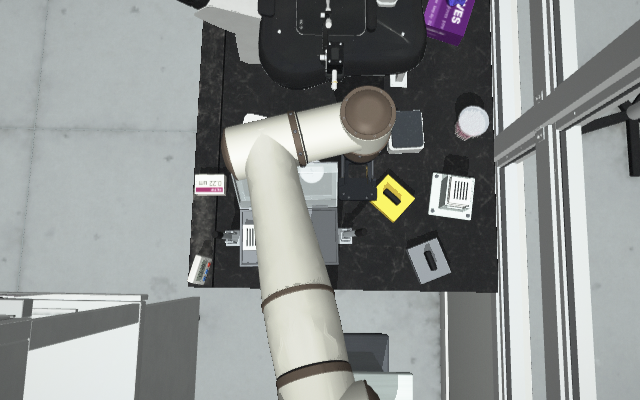

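View pics/wrist0.png

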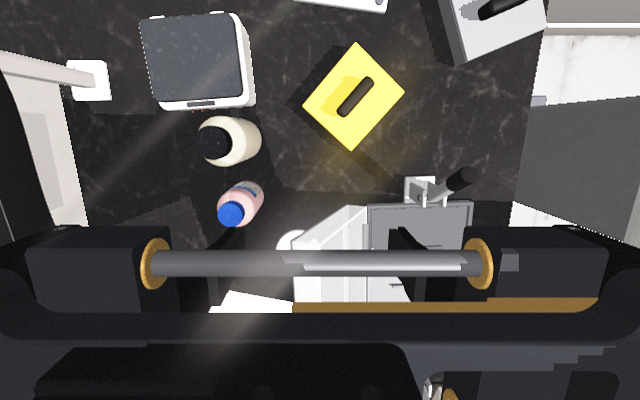

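The grey cover sits near top (430,260) and the yellow look-alike near (393,198). The dispenser is at (455,195), and the tray, partly hidden by the arm, is at (290,235). Next I'll measure each one with the networks and depth.

```bash
python3 - <<'E'
from h import *
s,p,d=cap('top'); P=cloud('top',d)
for q in ['dispenser','cover','case','cassette3','medium','oil_bottle','carton','timer_clock','clamp_l','clamp_r','case_lid']:
    for o in r.cut_out(q,'top')[:2]:
        m=o['region']&np.isfinite(P[...,0]); Q=P[m]
        print(q,round(o['confidence'],2),np.round(o['uv']),m.sum(),np.round(np.percentile(Q,[2,50,98],axis=0),3).tolist() if m.any() else '')
E
```

```text
dispenser 0.68 [443. 201.] 1092 [[0.539, -0.316, 0.005], [0.575, -0.232, 0.012], [0.645, -0.206, 0.086]]
dispenser 0.27 [219. 235.] 114 [[0.467, 0.29, 0.058], [0.474, 0.301, 0.118], [0.481, 0.316, 0.139]]
cover 0.98 [428. 262.] 1290 [[0.376, -0.242, 0.005], [0.425, -0.194, 0.03], [0.474, -0.151, 0.057]]
cover 0.69 [454. 189.] 605 [[0.56, -0.285, 0.081], [0.591, -0.26, 0.098], [0.623, -0.235, 0.103]]
case 0.66 [318. 213.] 4567 [[0.414, -0.01, 0.002], [0.539, 0.079, 0.014], [0.641, 0.301, 0.141]]
cassette3 0.64 [459. 193.] 547 [[0.561, -0.283, 0.087], [0.59, -0.258, 0.098], [0.622, -0.235, 0.103]]
cassette3 0.4 [315. 185.] 2001 [[0.553, 0.034, 0.004], [0.603, 0.087, 0.057], [0.646, 0.278, 0.142]]
oil_bottle 0.45 [319. 211.] 4336 [[0.415, -0.004, 0.003], [0.54, 0.077, 0.014], [0.64, 0.299, 0.139]]
carton 0.94 [207. 180.] 688 [[0.583, 0.317, 0.0], [0.607, 0.351, 0.031], [0.634, 0.389, 0.037]]
timer_clock 0.93 [201. 269.] 469 [[0.362, 0.348, 0.006], [0.393, 0.364, 0.045], [0.425, 0.386, 0.056]]
timer_clock 0.4 [318. 215.] 4448 [[0.415, -0.008, 0.002], [0.538, 0.077, 0.014], [0.641, 0.299, 0.139]]
clamp_l 0.62 [429. 261.] 1306 [[0.378, -0.243, 0.0], [0.425, -0.195, 0.03], [0.474, -0.152, 0.057]]
clamp_l 0.56 [320. 213.] 4562 [[0.414, -0.008, 0.002], [0.54, 0.078, 0.014], [0.643, 0.3, 0.141]]
clamp_r 0.62 [429. 261.] 1306 [[0.378, -0.243, 0.0], [0.425, -0.195, 0.03], [0.474, -0.152, 0.057]]
clamp_r 0.56 [320. 213.] 4562 [[0.414, -0.008, 0.002], [0.54, 0.078, 0.014], [0.643, 0.3, 0.141]]
case_lid 0.72 [311. 184.] 1996 [[0.555, 0.034, 0.004], [0.603, 0.087, 0.058], [0.646, 0.277, 0.142]]
case_lid 0.16 [318. 212.] 4393 [[0.415, -0.006, 0.003], [0.542, 0.078, 0.014], [0.641, 0.298, 0.139]]
```

```bash
python3 - <<'E'
from h import *
p=cv2.imread('pics/top0.png'); cv2.imwrite('pics/top0_crop.png',cv2.resize(p[140:300,380:500],None,fx=4,fy=4)[:600])
cv2.imwrite('pics/top0_cropb.png',cv2.resize(p[140:290,190:400],None,fx=3.8,fy=3.8))
E
python3 -m jog '[[[0.01,-0.03,-0.01],[0,0,0]],[[0.02,-0.065,-0.02],[0,0,0]],[[0.03,-0.1,-0.03],[0,0,0]],[[0.034,-0.13,-0.03],[0,0,0]],[[0.034,-0.13,-0.03],[0,0,0]],[[0.034,-0.13,-0.03],[0,0,0]],[[0.034,-0.13,-0.03],[0,0,0]],[[0.034,-0.13,-0.03],[0,0,0]],[[0.034,-0.13,-0.03],[0,0,0]],[[0.034,-0.13,-0.03],[0,0,0]]]'
python3 - <<'E'
from h import *
for n in('top','wrist'): 
    s,p,d=cap(n,n+'1.png'); np.savez('pics/'+n+'1.npz',P=cloud(n,d,s),p=p)
p=cv2.imread('pics/top1.png');cv2.imwrite('pics/top1_crop.png',cv2.resize(p[140:290,190:400],None,fx=3.8,fy=3.8))
E
```

```text
time_s: 1.58
tcp_pos: [0.5912, -0.129, 0.2523]
ee_rot: [[-1.0, -0.002, -0.0], [-0.002, 1.0, 0.0], [0.0, 0.0, -1.0]]
wrist_force: [-0.4, 0.3, 0.3]
gripper_width: 0.999
```

View pics/top1_crop.png

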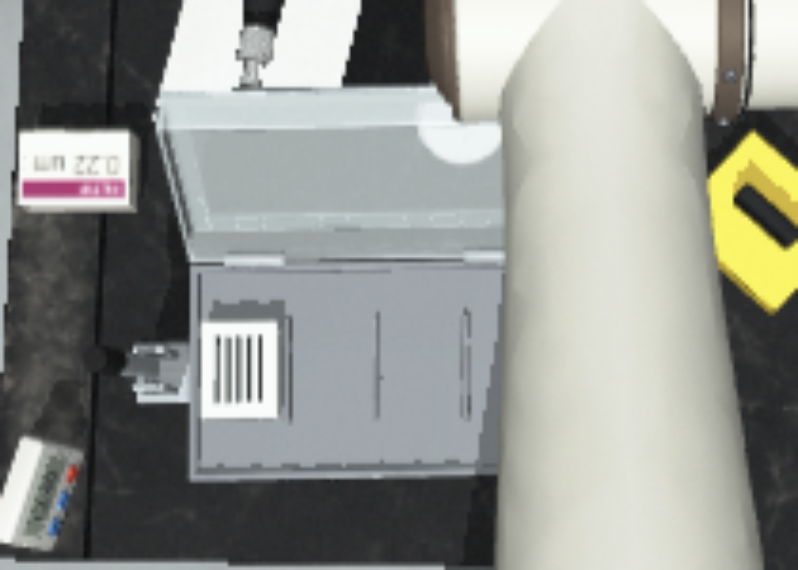

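View pics/wrist1.png

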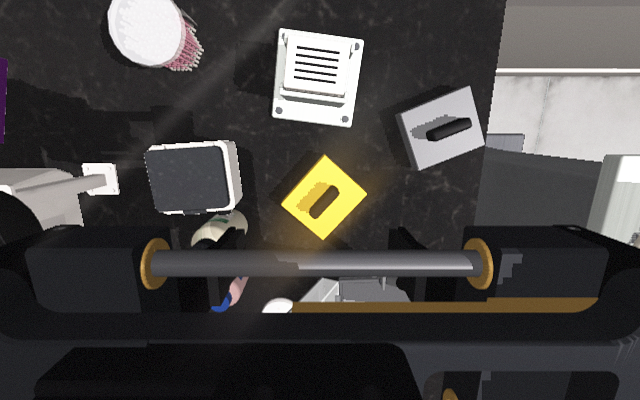

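Bay 0 already has a cassette at crop (240,370). Bays 1 and 2 are empty, and bay 3 looked empty in the first top view. In wrist1 the grey cover is at (440,128), the yellow one at (323,197) and the dispenser at (318,75). Next come the exact poses.

```bash
python3 - <<'E'
from h import *
def rect(Q):
    (c,sz,a)=cv2.minAreaRect((Q[:,:2]*1000).astype(np.float32)); return np.round(c,1),np.round(sz,1),round(a,1)
W=np.load('pics/wrist1.npz');P=W['P'];T=np.load('pics/top1.npz')['P']
def sel(P,x0,x1,y0,y1,z0,z1):
    m=(P[...,0]>x0)&(P[...,0]<x1)&(P[...,1]>y0)&(P[...,1]<y1)&(P[...,2]>z0)&(P[...,2]<z1)
    k=cv2.morphologyEx(m.astype(np.uint8),cv2.MORPH_OPEN,np.ones((2,2)))>0
    return P[k]
for n,A in(('wrist',P),('top',T)):
    for nm,b in(('stack',(.5,.7,-.36,-.19,.09,.115)),('magtop',(.5,.7,-.36,-.19,.078,.09)),('base',(.48,.7,-.36,-.19,.006,.014)),('cover roof',(.35,.5,-.27,-.13,.025,.035)),('cover grip',(.35,.5,-.27,-.13,.045,.065)),('tray rim',(.38,.6,-.02,.35,.011,.017)),('floor',(.38,.6,-.02,.35,.006,.010)),('tray cass',(.38,.6,-.02,.35,.024,.034)),('clampL/R',(.38,.6,.29,.40,.04,.2)),('clampR',(.38,.6,-.06,.0,.04,.2))):
        Q=sel(A,*b)
        if len(Q)>10: print(n,nm,len(Q),rect(Q),np.round(np.median(Q,0),4),np.round(np.percentile(Q,[1,99],axis=0),3).tolist())
E
```

```text
wrist stack 3340 (array([ 588.9, -258.7]), array([49.1, 65.3]), 80.0) [nan nan nan] [[nan, nan, nan], [nan, nan, nan]]
wrist magtop 709 (array([ 570.6, -249.3]), array([113.6,  55.8]), 40.6) [nan nan nan] [[nan, nan, nan], [nan, nan, nan]]
wrist base 2818 (array([ 560.2, -255.2]), array([109.7, 170.2]), 82.9) [nan nan nan] [[nan, nan, nan], [nan, nan, nan]]
wrist cover roof 3877 (array([ 229.8, -166.3]), array([ 83.2, 511. ]), 74.2) [nan nan nan] [[nan, nan, nan], [nan, nan, nan]]
wrist cover grip 518 (array([ 419.5, -195.9]), array([62.1, 18.2]), 22.2) [nan nan nan] [[nan, nan, nan], [nan, nan, nan]]
wrist tray rim 321 (array([575.2, -37.6]), array([ 85.3, 218.7]), 26.3) [0.5498 0.0393 0.0142] [[0.496, -0.153, 0.008], [0.587, 0.068, 0.349]]
wrist floor 1058 (array([542.8, -25.5]), array([ 82.4, 268.2]), 29.0) [nan nan nan] [[nan, nan, nan], [nan, nan, nan]]
wrist tray cass 80 (array([577.6,  34.6]), array([12.1, 36.2]), 69.9) [0.5786 0.0331 0.0316] [[0.561, 0.032, 0.015], [0.596, 0.046, 0.037]]
wrist clampR 110 (array([502.5, -32.9]), array([  9.1, 199.3]), 27.3) [nan nan nan] [[nan
[... 421 characters left out ...]
an, nan]), array([0., 0.]), 0.0) [nan nan nan] [[nan, nan, nan], [nan, nan, nan]]
top cover grip 129 (array([ 423.9, -201.7]), array([51.1, 20.1]), 22.4) [ 0.4244 -0.1991  0.0544] [[0.401, -0.218, 0.027], [0.446, -0.186, 0.06]]
top tray rim 498 (array([493.7, 167.3]), array([176. , 209.5]), 2.5) [nan nan nan] [[nan, nan, nan], [nan, nan, nan]]
top floor 916 (array([463.5, 190.1]), array([176.4, 209.7]), 18.1) [nan nan nan] [[nan, nan, nan], [nan, nan, nan]]
top tray cass 646 (array([579.6, 201.7]), array([169.9, 239.2]), 31.8) [nan nan nan] [[nan, nan, nan], [nan, nan, nan]]
top clampL/R 365 (array([429.3, 333.6]), array([ 20. , 143.6]), 46.3) [nan nan nan] [[nan, nan, nan], [nan, nan, nan]]
```

```bash
cat >> h.py <<'E'
def rect(Q):
    (c,sz,a)=cv2.minAreaRect((Q[:,:2]*1000).astype(np.float32)); return np.round(c,1).tolist(),np.round(sz,1).tolist(),round(a,1)
def sel(P,x0,x1,y0,y1,z0,z1):
    m=(P[...,0]>x0)&(P[...,0]<x1)&(P[...,1]>y0)&(P[...,1]<y1)&(P[...,2]>z0)&(P[...,2]<z1)
    n,l,st,_=cv2.connectedComponentsWithStats(m.astype(np.uint8),connectivity=4)
    if n<2: return P[m]
    return P[l==1+np.argmax(st[1:,4])]
def rep(A,tab,n=''):
    for nm,b in tab:
        Q=sel(A,*b)
        if len(Q)>10: print(n,nm,len(Q),rect(Q),'med',np.round(np.median(Q,0),4).tolist(),np.round(np.percentile(Q,[1,99],axis=0),3).tolist())
E
cat > m1.py <<'E'
from h import *
tab=(('stack',(.5,.7,-.36,-.19,.09,.115)),('base',(.48,.7,-.36,-.19,.006,.014)),('cover roof',(.35,.5,-.27,-.13,.025,.036)),('cover grip',(.35,.5,-.27,-.13,.045,.065)),('tray rim',(.38,.6,-.02,.35,.011,.017)),('floor',(.38,.6,-.02,.35,.006,.010)),('tray cass',(.38,.55,-.02,.35,.024,.034)),('clampL/R',(.43,.6,.28,.40,.02,.2)),('clampR',(.38,.6,-.06,.0,.04,.2)))
for n in('wrist','top'): rep(np.load('pics/'+n+'1.npz')['P'],tab,n)
E
python3 m1.py
```

```text
wrist stack 3342 ([591.9, -260.2], [50.5, 64.1], 82.8) med [0.5921, -0.2604, 0.0981] [[0.56, -0.286, 0.095], [0.624, -0.234, 0.1]]
wrist base 2824 ([591.9, -260.3], [110.0, 110.2], 82.9) med [0.5921, -0.2297, 0.01] [[0.534, -0.318, 0.007], [0.649, -0.203, 0.013]]
wrist cover roof 3890 ([426.2, -196.3], [92.6, 80.2], 22.3) med [0.4288, -0.1986, 0.0302] [[0.376, -0.244, 0.027], [0.478, -0.149, 0.032]]
wrist cover grip 518 ([426.7, -196.1], [49.0, 14.3], 22.4) med [0.4281, -0.1962, 0.0555] [[0.404, -0.21, 0.046], [0.45, -0.183, 0.058]]
wrist tray rim 345 ([542.2, 49.2], [95.1, 37.9], 2.4) med [0.5525, 0.0346, 0.014] [[0.497, 0.03, 0.011], [0.587, 0.068, 0.017]]
wrist floor 1039 ([495.5, 55.7], [33.7, 107.7], 89.9) med [0.5039, 0.0577, 0.0083] [[0.447, 0.039, 0.007], [0.549, 0.072, 0.01]]
wrist clampR 110 ([492.5, -15.0], [4.8, 26.7], 3.5) med [0.4934, -0.0156, 0.105] [[0.49, -0.028, 0.071], [0.495, -0.002, 0.129]]
top stack 567 ([592.0, -261.4], [51.7, 64.3], 82.8) med [0.5908, -0.2605, 0.098] [[0.56, -0.287, 0.091], [0.624, -0.234, 0.103]]
top base 185 ([560.1, -282.8], [58.8, 52.0], 8
[... 161 characters left out ...]
0.0297] [[0.376, -0.245, 0.025], [0.477, -0.15, 0.035]]
top cover grip 130 ([426.4, -197.9], [49.4, 15.6], 22.5) med [0.4268, -0.1965, 0.0545] [[0.403, -0.21, 0.046], [0.449, -0.184, 0.06]]
top tray rim 147 ([555.3, 185.7], [19.7, 101.9], 4.4) med [0.5552, 0.1828, 0.014] [[0.543, 0.137, 0.011], [0.566, 0.232, 0.017]]
top floor 185 ([476.5, 126.4], [83.9, 44.1], 5.8) med [0.4697, 0.1313, 0.0077] [[0.435, 0.104, 0.006], [0.515, 0.149, 0.01]]
top tray cass 453 ([477.6, 239.3], [63.0, 49.6], 2.7) med [0.4769, 0.2386, 0.0277] [[0.447, 0.216, 0.024], [0.509, 0.264, 0.033]]
top clampL/R 225 ([591.5, 353.2], [17.9, 74.4], 1.1) med [0.5902, 0.3537, 0.0306] [[0.582, 0.316, 0.022], [0.6, 0.389, 0.037]]
```

Poses:
- **Dispenser:** centre (0.592, -0.260), yaw -7.2°, stack top at 0.098.
- **Cover:** (0.426, -0.197), yaw 22.4°. Its size fits the description, and the box is grey rather than yellow.

I'll hover over the dispenser next, which also uncovers the tray for the top camera.

```bash
python3 -m jog '[[[0,-0.03,0],[0,0,0.4]],[[-0.001,-0.065,0],[0,0,0.8]],[[-0.001,-0.1,0.02],[0,0,1.2]],[[-0.001,-0.1305,0.05],[0,0,1.44]],[[-0.001,-0.1305,0.08],[0,0,1.44]],[[-0.001,-0.1305,0.113],[0,0,1.44]],[[-0.001,-0.1305,0.113],[0,0,1.44]],[[-0.001,-0.1305,0.113],[0,0,1.44]],[[-0.001,-0.1305,0.113],[0,0,1.44]],[[-0.001,-0.1305,0.113],[0,0,1.44]]]'
python3 - <<'E'
from h import *
s,p,d=cap('top','top2.png'); np.savez('pics/top2.npz',P=cloud('top',d,s))
s,p,d=cap('scene','scene2.png'); np.savez('pics/scene2.npz',P=cloud('scene',d,s))
s=r.sense();print(s['tcp_pos'],s['ee_rot'],s['joints'])
p=cv2.imread('pics/top2.png');cv2.imwrite('pics/top2_crop.png',cv2.resize(p[140:290,190:400],None,fx=3.8,fy=3.8))
E
```

```text
time_s: 2.52
tcp_pos: [0.5939, -0.2605, 0.1426]
ee_rot: [[-0.992, 0.124, 0.005], [0.124, 0.992, -0.002], [-0.005, -0.001, -1.0]]
wrist_force: [0.4, 0.6, 0.3]
gripper_width: 1.002
[ 0.59340749 -0.26034237  0.14223321] [[-9.92226192e-01  1.24365652e-01  4.51319496e-03]
 [ 1.24361700e-01  9.92236288e-01 -1.14692721e-03]
 [-4.62079416e-03 -5.76742617e-04 -9.99989158e-01]] [-9.40062510e+00  2.76418450e+01 -2.59314915e+00  2.62235919e-02
 -5.94991597e+01  2.24331840e+00]
```

View pics/top2_crop.png

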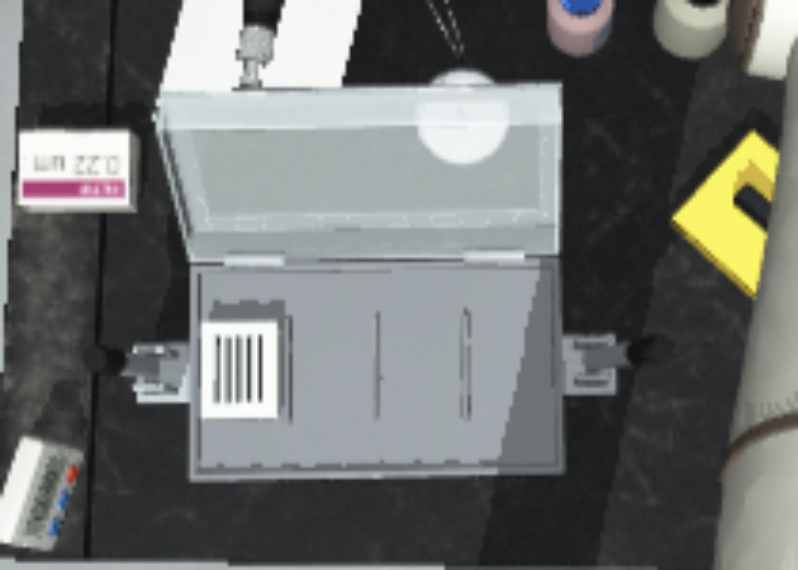

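View pics/scene2.png

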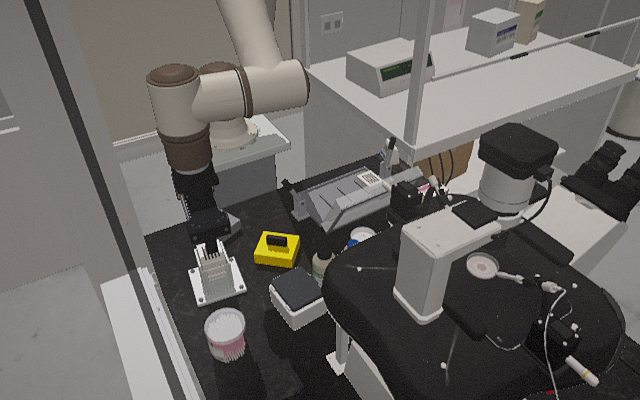

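Only bay 0 holds a cassette, so bays 1, 2 and 3 are to be filled. Next I'll get the tray pose.

```bash
python3 - <<'E'
from h import *
P=np.load('pics/top2.npz')['P']
Q=sel(P,.38,.575,-.02,.33,.0045,.034); print('trayall',len(Q),rect(Q))
# fit front edge: boundary of z>4mm
m=(P[...,2]>.005)&(P[...,2]<.05)&(P[...,0]>.38)&(P[...,0]<.54)&(P[...,1]>.02)&(P[...,1]<.295)
pts=[]
for u in range(245,335,2):
    c=np.where(m[:,u])[0]
    if len(c): pts.append(P[c.max(),u])
pts=np.array(pts); 
print('front edge',np.polyfit(pts[:,1],pts[:,0],1),len(pts),pts[::8].round(4).tolist())
L=[];R=[]
for v in range(212,262,2):
    c=np.where(m[v])[0]
    if len(c): L.append(P[v,c.min()]);R.append(P[v,c.max()])
for E in(L,R):
    E=np.array(E);print('side',np.median(E[:,1]),np.polyfit(E[:,0],E[:,1],1),E[::5].round(4).tolist())
tab=(('cass',(.42,.55,.2,.3,.024,.034)),('clL',(.42,.55,.275,.38,.03,.2)),('clR',(.42,.55,-.08,.015,.03,.2)),('lid',(.5,.75,.0,.32,.04,.2)),('med',(.55,.9,-.03,.08,.06,.1)),('oil',(.55,.9,-.12,-.01,.06,.13)))
rep(P,tab)
E
```

```text
trayall 5956 ([490.8, 150.2], [170.0, 312.4], 0.5)
front edge [-0.02128922  0.41018724] 45 [[0.4049, 0.2571, 0.018], [0.4081, 0.2176, 0.0168], [0.4088, 0.1781, 0.0136], [0.3849, 0.1381, 0.0055], [0.398, 0.0983, 0.0053], [0.4087, 0.0584, 0.0051]]
side 0.2830041547909542 [0.07067251 0.24903388] [[0.5357, 0.2899, 0.0056], [0.5098, 0.2751, 0.0115], [0.4844, 0.2947, 0.0085], [0.4593, 0.2935, 0.0085], [0.4347, 0.2729, 0.0052]]
side 0.026492383011085932 [0.02700501 0.01355668] [[0.5393, 0.0306, 0.0163], [0.5143, 0.0301, 0.0121], [0.4897, 0.022, 0.0057], [0.4637, 0.0294, 0.0157], [0.4389, 0.0264, 0.0129]]
 cass 445 ([477.6, 240.0], [62.6, 48.2], 2.1) med [0.4765, 0.2405, 0.0276] [[0.447, 0.216, 0.024], [0.509, 0.264, 0.033]]
 clL 190 ([475.0, 300.3], [35.2, 32.3], 89.6) med [0.4741, 0.2982, 0.0863] [[0.459, 0.283, 0.033], [0.491, 0.317, 0.139]]
 clR 191 ([485.3, -10.5], [32.0, 48.3], 1.0) med [0.4857, -0.0047, 0.0898] [[0.469, -0.034, 0.05], [0.501, 0.014, 0.134]]
 lid 2902 ([607.7, 156.9], [78.7, 248.9], 1.3) med [0.6189, 0.1591, 0.0895] [[0.58, 0.034, 0.041], [0.647, 0.278, 0.143]]
 med 242 ([718.5, 21.2], [42.0, 42.8], 57.1) med [0.7146, 0.022, 0.0723] [[0.698, 0.001, 0.061], [0.739, 0.042, 0.093]]
 oil 347 ([723.0, -52.3], [43.8, 53.1], 85.4) med [0.7153, -0.0524, 0.0922] [[0.697, -0.074, 0.063], [0.746, -0.031, 0.116]]
```

```bash
python3 -m jog '[[[0,0,0.02],[0,0,0]],[[0,0,0.04],[0,0,0]],[[0,0,0.055],[0,0,0]],[[0,0,0.06],[0,0,0]],[[0,0,0.06],[0,0,0]],[[0,0,0.06],[0,0,0]],[[0,0,0.06],[0,0,0]],[[0,0,0.06],[0,0,0]],[[0,0,0.06],[0,0,0]],[[0,0,0.06],[0,0,0]]]'
python3 -m jog '[[[0,0,0],[0,0,0]],[[0,0,0],[0,0,0]],[[0,0,0],[0,0,0]],[[0,0,0],[0,0,0]],[[0,0,0],[0,0,0]],[[0,0,0],[0,0,0]],[[0,0,0],[0,0,0]],[[0,0,0],[0,0,0]],[[0,0,0],[0,0,0]],[[0,0,0],[0,0,0]]]' 0.05
```

```text
time_s: 3.45
tcp_pos: [0.5923, -0.2606, 0.0803]
ee_rot: [[-0.992, 0.125, 0.001], [0.125, 0.992, -0.0], [-0.001, -0.0, -1.0]]
wrist_force: [-0.2, 0.1, 0.2]
gripper_width: 0.999
time_s: 4.28
tcp_pos: [0.5919, -0.2605, 0.0795]
ee_rot: [[-0.992, 0.125, -0.0], [0.125, 0.992, 0.0], [0.0, 0.0, -1.0]]
wrist_force: [-0.8, -0.5, -0.3]
gripper_width: 0.732
```

Gripped at 63.7 mm, so I'll lift straight up.

```bash
python3 -m jog '[[[0,0,-0.01],[0,0,0]],[[0,0,-0.025],[0,0,0]],[[0,0,-0.04],[0,0,0]],[[0,0,-0.06],[0,0,0]],[[0,0,-0.08],[0,0,0]],[[0,0,-0.1],[0,0,0]],[[0,0,-0.12],[0,0,0]],[[0,0,-0.14],[0,0,0]],[[0,0,-0.14],[0,0,0]],[[0,0,-0.14],[0,0,0]]]'
python3 - <<'E'
from h import *
s,p,d=cap('scene','scene3.png'); np.savez('pics/scene3.npz',P=cloud('scene',d,s))
cv2.imwrite('pics/scene3c.png',cv2.resize(p[130:310,140:340],None,fx=3,fy=3))
E
```

```text
time_s: 5.12
tcp_pos: [0.5926, -0.2605, 0.2214]
ee_rot: [[-0.992, 0.125, 0.004], [0.125, 0.992, -0.0], [-0.004, 0.0, -1.0]]
wrist_force: [-1.7, 0.8, -1.4]
gripper_width: 0.735
```

View pics/scene3c.png

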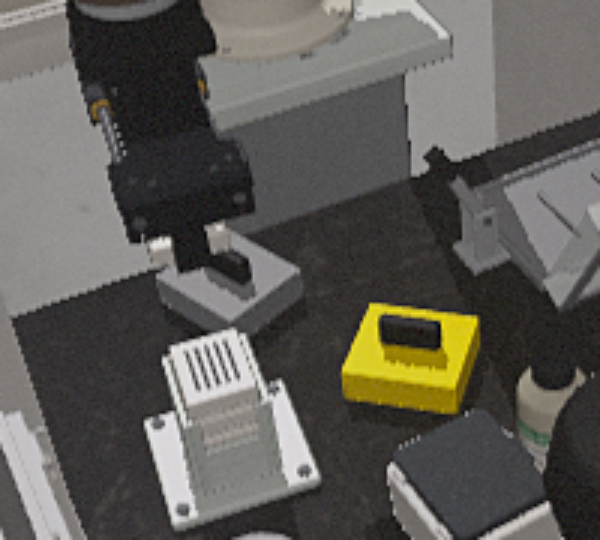

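```bash
python3 -m jog '[[[0.006,0.015,-0.01],[0,0,-0.1]],[[0.014,0.04,-0.02],[0,0,-0.2]],[[0.024,0.07,-0.03],[0,0,-0.4]],[[0.035,0.1,-0.03],[0,0,-0.6]],[[0.046,0.13,-0.03],[0,0,-0.8]],[[0.057,0.16,-0.03],[0,0,-0.9]],[[0.068,0.19,-0.03],[0,0,-1]],[[0.077,0.22,-0.03],[0,0,-1.1]],[[0.088,0.25,-0.03],[0,0,-1.2]],[[0.1,0.28,-0.03],[0,0,-1.3]]]'
python3 -m jog '[[[0,0.03,0],[0,0,-0.1]],[[0.005,0.06,0],[0,0,-0.2]],[[0.01,0.09,0],[0,0,-0.3]],[[0.015,0.12,0],[0,0,-0.4]],[[0.02,0.15,0],[0,0,-0.5]],[[0.03,0.18,0],[0,0,-0.54]],[[0.04,0.205,0],[0,0,-0.54]],[[0.05,0.23,0],[0,0,-0.54]],[[0.05,0.23,0],[0,0,-0.54]],[[0.05,0.23,0],[0,0,-0.54]]]'
python3 - <<'E'
from h import *
s,p,d=cap('wrist','wrist4.png'); P=cloud('wrist',d,s); np.savez('pics/wrist4.npz',P=P); print(s['tcp_pos'],s['gripper_width'],s['wrist_force'])
E
```

```text
time_s: 6.0
tcp_pos: [0.5264, 0.0316, 0.2488]
ee_rot: [[-1.0, 0.011, -0.002], [0.011, 1.0, -0.0], [0.002, -0.0, -1.0]]
wrist_force: [0.7, -0.1, -0.0]
gripper_width: 0.734
time_s: 6.83
tcp_pos: [0.4793, 0.2614, 0.2487]
ee_rot: [[-0.999, -0.038, -0.002], [-0.038, 0.999, -0.001], [0.002, -0.001, -1.0]]
wrist_force: [-0.8, -0.3, -1.4]
gripper_width: 0.736
[0.47930606 0.26144853 0.24874401] 0.7358172339698321 [-0.82705999 -0.34346156 -1.37107245]
```

View pics/wrist4.png

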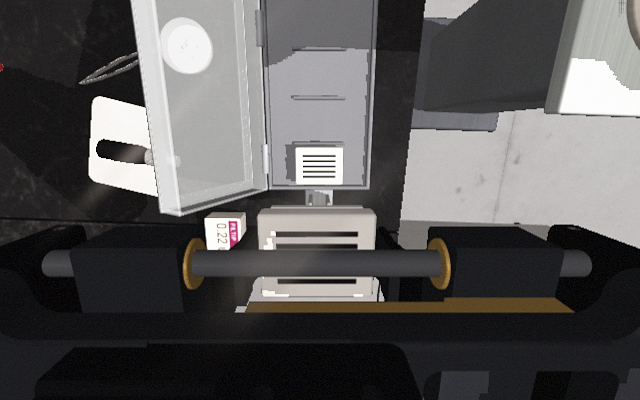

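The held cassette at (317,250) sits square in the jaws. The tray spans rows 0–188, with its cassette at (319,165). I'll measure the tray from this cloud.

```bash
python3 - <<'E'
from h import *
P=np.load('pics/wrist4.npz')['P']
rep(P,(('tray',(.39,.575,-.02,.31,.004,.034)),('cass',(.42,.55,.2,.3,.024,.034)),('clL',(.42,.55,.275,.38,.03,.2)),('lid',(.5,.75,.0,.32,.04,.2))))
# edges: per-row front edge (min x) and per-col
m=(P[...,2]>.005)&(P[...,2]<.05)&(P[...,0]>.38)&(P[...,0]<.56)&(P[...,1]>-.05)&(P[...,1]<.29)
v,u=np.where(m); print(v.min(),v.max())
pts=[]
for vv in range(v.min(),v.max()-6,2):
    c=np.where(m[vv])[0]
    if len(c)>20: pts.append(P[vv,c.max()])
pts=np.array(pts);f=np.polyfit(pts[:,1],pts[:,0],1)
k=abs(np.polyval(f,pts[:,1])-pts[:,0])<.003; f=np.polyfit(pts[k,1],pts[k,0],1); print('front x=',f,k.sum(),len(pts),pts[:,1].min())
e=[]
for uu in range(285,360,2):
    c=np.where(m[:,uu])[0]
    if len(c): e.append(P[c.max(),uu])
e=np.array(e); print(e[::4].round(4).tolist()); g=np.polyfit(e[:,0],e[:,1],1);k=abs(np.polyval(g,e[:,0])-e[:,1])<.004;print('yend',np.polyfit(e[k,0],e[k,1],1),k.sum(),np.median(e[:,1]))
# rim points z ~14 near +y end
m2=(P[...,2]>.011)&(P[...,2]<.017)&(P[...,0]>.38)&(P[...,0]<.56)&(P[...,1]>-.05)&(P[...,1]<.29)
cv2.imwrite('pics/rim4.png',cv2.resize((m2*255).astype(np.uint8)[0:210,220:400],None,fx=3,fy=2.8,interpolation=cv2.INTER_NEAREST))
E
```

```text
tray 24129 ([491.9, 170.1], [171.1, 262.1], 1.4) med [0.49, 0.149, 0.0086] [[0.41, 0.042, 0.006], [0.573, 0.284, 0.029]]
 cass 1743 ([477.0, 241.4], [63.8, 48.6], 2.2) med [0.477, 0.2407, 0.0282] [[0.446, 0.217, 0.026], [0.508, 0.266, 0.03]]
 clL 33 ([464.1, 286.6], [7.2, 4.6], 38.9) med [0.4637, 0.2846, 0.0477] [[0.461, 0.283, 0.032], [0.466, 0.29, 0.058]]
 lid 17147 ([618.6, 174.8], [79.8, 226.1], 9.7) med [0.6195, 0.1707, 0.0936] [[0.587, 0.069, 0.041], [0.644, 0.279, 0.141]]
0 203
front x= [-0.03291044  0.41412507] 50 99 0.039665555821669835
[[0.5234, 0.2787, 0.013], [0.5122, 0.2786, 0.0117], [0.5007, 0.278, 0.0124], [0.4883, 0.2849, 0.0477], [0.4774, 0.29, 0.0079], [0.4658, 0.2895, 0.0079], [0.455, 0.2765, 0.0116], [0.4436, 0.276, 0.0117], [0.4321, 0.2757, 0.0113], [0.4209, 0.275, 0.0125]]
yend [0.16443623 0.20438712] 18 0.2784367493216853
```

View pics/rim4.png

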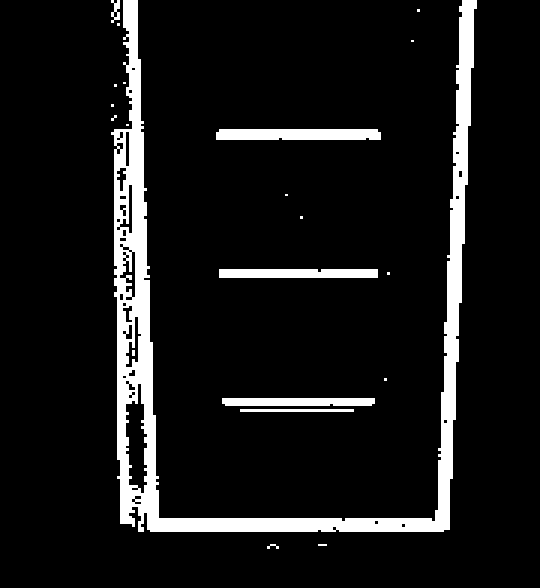

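```bash
python3 - <<'E'
from h import *
P=np.load('pics/wrist4.npz')['P']
m2=(P[...,2]>.0115)&(P[...,2]<.0165)&(P[...,0]>.38)&(P[...,0]<.56)&(P[...,1]>-.05)&(P[...,1]<.29)
n,l,st,ce=cv2.connectedComponentsWithStats(m2.astype(np.uint8),connectivity=8)
for i in range(1,n):
    if st[i,4]>80:
        Q=P[l==i]; print(st[i].tolist(),np.round(np.median(Q,0),4).tolist(),np.round(np.percentile(Q,[2,98],axis=0),4).tolist(),rect(Q), np.polyfit(Q[:,0],Q[:,1],1).round(4).tolist() if st[i,2]<70 else '')
# front rim
Q=P[m2&(P[...,0]<.43)&(P[...,1]<.26)&(P[...,1]>.04)]; print('front mid', np.polyfit(Q[:,1],Q[:,0],1))
Q=P[m2&(P[...,1]>.265)&(P[...,0]<.53)&(P[...,0]>.42)]; print('yend mid', np.polyfit(Q[:,0],Q[:,1],1))
# lid angle: inner plane fit / side view
Q=P[(P[...,0]>.56)&(P[...,0]<.7)&(P[...,1]>.08)&(P[...,1]<.26)&(P[...,2]>.03)&(P[...,2]<.2)]
for z in np.arange(.03,.16,.015):
    q=Q[abs(Q[:,2]-z)<.004]
    if len(q)>5: print(round(z,3),np.percentile(q[:,0],[2,50,98]).round(4))
E
```

```text
[258, 0, 121, 190, 2629] [0.542, 0.1826, 0.014] [[0.4066, 0.0473, 0.0118], [0.5594, 0.2773, 0.0163]] ([485.3, 159.8], [155.5, 235.8], 1.9) 
[292, 46, 55, 4, 215] [0.4823, 0.0946, 0.0135] [[0.4495, 0.0916, 0.0119], [0.5151, 0.0973, 0.0154]] ([482.3, 94.5], [68.3, 4.3], 2.1) [0.0392, 0.0756]
[293, 96, 53, 3, 156] [0.48, 0.1535, 0.0139] [[0.4472, 0.1512, 0.0123], [0.5128, 0.1559, 0.0154]] ([479.9, 153.5], [68.6, 2.8], 2.1) [0.0382, 0.1352]
[294, 142, 51, 3, 148] [0.4783, 0.2126, 0.0136] [[0.4449, 0.2102, 0.0119], [0.5104, 0.2151, 0.0154]] ([477.6, 212.7], [68.4, 2.9], 2.1) [0.0385, 0.1942]
front mid [-0.03675913  0.41698365]
yend mid [0.03808379 0.25588033]
0.03 [0.5868 0.5907 0.697 ]
0.045 [0.5927 0.5974 0.602 ]
0.06 [0.6005 0.6053 0.6098]
0.075 [0.6084 0.6133 0.6179]
0.09 [0.6165 0.6212 0.6257]
0.105 [0.6245 0.6291 0.6334]
0.135 [0.6169 0.6306 0.6399]
```

Tray: centre (0.480, 0.1535), yaw 2.1°. All five features (three ribs, front rim, end rim) agree to within 1 mm. Now placing into bay 1.

```bash
python3 -m jog '[[[0.002,-0.03,0],[0,0,0]],[[0.004,-0.06,0.01],[0,0,0]],[[0.005,-0.078,0.03],[0,0,0]],[[0.005,-0.078,0.06],[0,0,0]],[[0.005,-0.078,0.095],[0,0,0]],[[0.005,-0.078,0.13],[0,0,0]],[[0.005,-0.078,0.165],[0,0,0]],[[0.005,-0.078,0.19],[0,0,0]],[[0.005,-0.078,0.2],[0,0,0]],[[0.005,-0.078,0.2],[0,0,0]]]'
python3 -m jog '[[[0,0,0.005],[0,0,0]],[[0,0,0.015],[0,0,0]],[[0,0,0.025],[0,0,0]],[[0,0,0.03],[0,0,0]],[[0,0,0.033],[0,0,0]],[[0,0,0.036],[0,0,0]],[[0,0,0.038],[0,0,0]],[[0,0,0.038],[0,0,0]],[[0,0,0.038],[0,0,0]],[[0,0,0.038],[0,0,0]]]'
```

```text
time_s: 7.72
tcp_pos: [0.477, 0.1803, 0.0473]
ee_rot: [[-0.999, -0.033, -0.005], [-0.033, 0.999, -0.004], [0.005, -0.004, -1.0]]
wrist_force: [0.7, -0.2, -0.5]
gripper_width: 0.734
time_s: 8.55
tcp_pos: [0.4786, 0.1825, 0.0118]
ee_rot: [[-0.999, -0.035, 0.001], [-0.035, 0.999, 0.0], [-0.001, 0.0, -1.0]]
wrist_force: [-0.1, -0.4, -1.4]
gripper_width: 0.736
```

```bash
python3 -m jog '[[[0,0,0.001],[0,0,0]],[[0,0,0.0015],[0,0,0]],[[0,0,0.002],[0,0,0]],[[0,0,0.002],[0,0,0]],[[0,0,0.002],[0,0,0]],[[0,0,0.002],[0,0,0]],[[0,0,0.002],[0,0,0]],[[0,0,0.002],[0,0,0]],[[0,0,0.002],[0,0,0]],[[0,0,0.002],[0,0,0]]]'
python3 -m jog '[[[0,0,0],[0,0,0]],[[0,0,0],[0,0,0]],[[0,0,0],[0,0,0]],[[0,0,0],[0,0,0]],[[0,0,0],[0,0,0]],[[0,0,0],[0,0,0]],[[0,0,-0.02],[0,0,0]],[[0,0,-0.05],[0,0,0]],[[0,0,-0.085],[0,0,0]],[[0,0,-0.12],[0,0,0]]]' 0.087
```

```text
time_s: 9.38
tcp_pos: [0.4784, 0.1823, 0.0095]
ee_rot: [[-0.999, -0.035, -0.0], [-0.035, 0.999, -0.0], [0.0, -0.0, -1.0]]
wrist_force: [-0.1, 0.5, -0.7]
gripper_width: 0.736
time_s: 10.22
tcp_pos: [0.4779, 0.1819, 0.1305]
ee_rot: [[-0.999, -0.035, -0.001], [-0.035, 0.999, -0.001], [0.001, -0.001, -1.0]]
wrist_force: [1.0, 0.6, 0.6]
gripper_width: 0.998
```

```bash
python3 -m jog '[[[0,0,-0.035],[0,0,0]],[[-0.002,-0.01,-0.07],[0,0,0.1]],[[-0.01,-0.04,-0.1],[0,0,0.3]],[[-0.02,-0.08,-0.12],[0,0,0.5]],[[-0.03,-0.12,-0.12],[0,0,0.8]],[[-0.04,-0.16,-0.12],[0,0,1.1]],[[-0.05,-0.2,-0.12],[0,0,1.4]],[[-0.06,-0.235,-0.12],[0,0,1.7]],[[-0.07,-0.27,-0.12],[0,0,1.84]],[[-0.08,-0.3,-0.12],[0,0,1.84]]]'
python3 - <<'E'
from h import *
s,p,d=cap('wrist','wrist5.png'); P=cloud('wrist',d,s); print(s['tcp_pos'],s['ee_rot'][:,0],s['joint_velocities'].round(1))
rep(P,(('stack',(.5,.7,-.36,-.19,.088,.115)),('base',(.48,.7,-.36,-.19,.006,.014)),('cover roof',(.35,.5,-.27,-.13,.025,.036))))
s,p,d=cap('top','top5.png');cv2.imwrite('pics/top5_crop.png',cv2.resize(p[140:290,190:400],None,fx=3.8,fy=3.8))
rep(cloud('top',d),(('b0',(.4,.55,.216,.3,.022,.036)),('b1',(.4,.55,.15,.212,.022,.036))))
E
```

```text
time_s: 11.05
tcp_pos: [0.5688, -0.1172, 0.2495]
ee_rot: [[-0.992, 0.127, -0.0], [0.127, 0.992, -0.0], [0.0, -0.0, -1.0]]
wrist_force: [0.6, 0.2, -0.1]
gripper_width: 1.001
[ 0.56877208 -0.11720644  0.24950893] [-9.91902227e-01  1.27003716e-01  1.66028851e-04] [-37.3  19.5  27.   -0.2  -7.2  38. ]
 stack 3499 ([591.9, -260.2], [50.4, 64.1], 83.0) med [0.5913, -0.2598, 0.0976] [[0.56, -0.285, 0.091], [0.624, -0.233, 0.099]]
 base 2547 ([592.2, -260.2], [110.1, 110.0], 83.2) med [0.5623, -0.2255, 0.01] [[0.534, -0.306, 0.007], [0.649, -0.203, 0.014]]
 cover roof 4216 ([426.1, -196.4], [92.3, 80.1], 22.2) med [0.4277, -0.1984, 0.0302] [[0.375, -0.244, 0.028], [0.478, -0.149, 0.032]]
 b0 485 ([477.8, 240.4], [62.7, 48.4], 2.0) med [0.4768, 0.2398, 0.0275] [[0.447, 0.217, 0.022], [0.509, 0.265, 0.032]]
 b1 506 ([479.1, 180.5], [63.1, 47.9], 1.8) med [0.4794, 0.1807, 0.0275] [[0.448, 0.156, 0.023], [0.51, 0.205, 0.033]]
```

View pics/top5_crop.png

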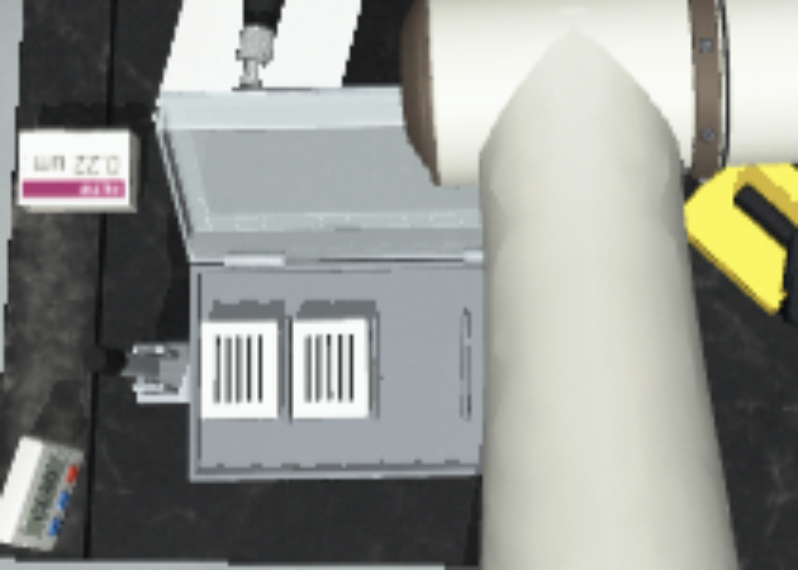

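Bay 1 is good. Now the second cassette.

```bash
python3 -m jog '[[[-0.011,-0.035,0],[0,0,0]],[[-0.022,-0.07,0],[0,0,0]],[[-0.033,-0.105,0.02],[0,0,0]],[[-0.0413,-0.135,0.05],[0,0,0]],[[-0.0413,-0.1415,0.08],[0,0,0]],[[-0.0413,-0.1415,0.1],[0,0,0]],[[-0.0413,-0.1415,0.11],[0,0,0]],[[-0.0413,-0.1415,0.12],[0,0,0]],[[-0.0413,-0.1415,0.12],[0,0,0]],[[-0.0413,-0.1415,0.12],[0,0,0]]]'
python3 -m jog '[[[0,0,0.015],[0,0,0]],[[0,0,0.03],[0,0,0]],[[0,0,0.045],[0,0,0]],[[0,0,0.0505],[0,0,0]],[[0,0,0.0505],[0,0,0]],[[0,0,0.0505],[0,0,0]],[[0,0,0.0505],[0,0,0]],[[0,0,0.0505],[0,0,0]],[[0,0,0.0505],[0,0,0]],[[0,0,0.0505],[0,0,0]]]'
python3 -m jog '[[[0,0,0],[0,0,0]],[[0,0,0],[0,0,0]],[[0,0,0],[0,0,0]],[[0,0,0],[0,0,0]],[[0,0,0],[0,0,0]],[[0,0,0],[0,0,0]],[[0,0,0],[0,0,0]],[[0,0,0],[0,0,0]],[[0,0,0],[0,0,0]],[[0,0,0],[0,0,0]]]' 0.05
```

```text
time_s: 11.98
tcp_pos: [0.5928, -0.2597, 0.1305]
ee_rot: [[-0.992, 0.124, 0.001], [0.124, 0.992, -0.001], [-0.001, -0.0, -1.0]]
wrist_force: [-0.5, -0.7, 0.4]
gripper_width: 0.998
time_s: 12.82
tcp_pos: [0.5924, -0.2604, 0.0797]
ee_rot: [[-0.992, 0.125, 0.001], [0.125, 0.992, -0.0], [-0.001, -0.0, -1.0]]
wrist_force: [0.2, -0.5, 0.2]
gripper_width: 0.999
time_s: 13.65
tcp_pos: [0.592, -0.2603, 0.079]
ee_rot: [[-0.992, 0.125, -0.0], [0.125, 0.992, 0.0], [0.0, -0.0, -1.0]]
wrist_force: [1.2, 0.3, 0.3]
gripper_width: 0.733
```

```bash
python3 -m jog '[[[0,0,-0.01],[0,0,0]],[[0,0,-0.025],[0,0,0]],[[0,0,-0.045],[0,0,0]],[[0,0,-0.07],[0,0,0]],[[0,0,-0.1],[0,0,0]],[[0,0,-0.13],[0,0,0]],[[0.004,0.01,-0.155],[0,0,0]],[[0.013,0.03,-0.17],[0,0,-0.1]],[[0.024,0.055,-0.17],[0,0,-0.3]],[[0.037,0.085,-0.17],[0,0,-0.5]]]'
python3 -m jog '[[[0.013,0.03,0],[0,0,-0.2]],[[0.026,0.06,0],[0,0,-0.4]],[[0.039,0.09,0],[0,0,-0.6]],[[0.052,0.12,0],[0,0,-0.8]],[[0.065,0.15,0],[0,0,-1]],[[0.078,0.18,0],[0,0,-1.2]],[[0.091,0.21,0],[0,0,-1.37]],[[0.104,0.24,0],[0,0,-1.37]],[[0.115,0.267,0],[0,0,-1.37]],[[0.1231,0.2821,0],[0,0,-1.37]]]'
```

```text
time_s: 14.48
tcp_pos: [0.5663, -0.1713, 0.2511]
ee_rot: [[-0.997, 0.083, 0.004], [0.083, 0.997, -0.0], [-0.004, -0.0, -1.0]]
wrist_force: [-0.3, 1.2, -1.6]
gripper_width: 0.729
time_s: 15.32
tcp_pos: [0.4656, 0.1222, 0.25]
ee_rot: [[-0.999, -0.04, 0.001], [-0.04, 0.999, 0.001], [-0.001, 0.001, -1.0]]
wrist_force: [0.4, -0.1, -0.8]
gripper_width: 0.733
```

```bash
python3 -m jog '[[[-0.006,0.002,0.01],[0,0,0]],[[-0.0128,0.0037,0.03],[0,0,0]],[[-0.0128,0.0037,0.06],[0,0,0]],[[-0.0128,0.0037,0.09],[0,0,0]],[[-0.0128,0.0037,0.12],[0,0,0]],[[-0.0128,0.0037,0.15],[0,0,0]],[[-0.0128,0.0037,0.18],[0,0,0]],[[-0.0128,0.0037,0.195],[0,0,0]],[[-0.0128,0.0037,0.2],[0,0,0]],[[-0.0128,0.0037,0.2],[0,0,0]]]'
python3 -m jog '[[[0,0,0.01],[0,0,0]],[[0,0,0.02],[0,0,0]],[[0,0,0.028],[0,0,0]],[[0,0,0.033],[0,0,0]],[[0,0,0.036],[0,0,0]],[[0,0,0.038],[0,0,0]],[[0,0,0.0395],[0,0,0]],[[0,0,0.0395],[0,0,0]],[[0,0,0.0395],[0,0,0]],[[0,0,0.0395],[0,0,0]]]'
```

```text
time_s: 16.15
tcp_pos: [0.4788, 0.1234, 0.048]
ee_rot: [[-0.999, -0.037, -0.002], [-0.037, 0.999, -0.002], [0.002, -0.002, -1.0]]
wrist_force: [-0.6, -0.2, -0.7]
gripper_width: 0.733
time_s: 16.98
tcp_pos: [0.4793, 0.1242, 0.0098]
ee_rot: [[-0.999, -0.038, 0.001], [-0.038, 0.999, 0.0], [-0.001, 0.0, -1.0]]
wrist_force: [0.4, 0.7, -0.9]
gripper_width: 0.728
```

```bash
python3 -m jog '[[[0,0,0],[0,0,0]],[[0,0,0],[0,0,0]],[[0,0,0],[0,0,0]],[[0,0,0],[0,0,0]],[[0,0,0],[0,0,0]],[[0,0,0],[0,0,0]],[[0,0,-0.03],[0,0,0]],[[0,0,-0.065],[0,0,0]],[[0,0,-0.1],[0,0,0]],[[0,0,-0.14],[0,0,0]]]' 0.087
python3 -m jog '[[[-0.003,-0.01,-0.035],[0,0,0.1]],[[-0.012,-0.04,-0.07],[0,0,0.4]],[[-0.024,-0.075,-0.1],[0,0,0.7]],[[-0.036,-0.11,-0.1],[0,0,1]],[[-0.048,-0.145,-0.1],[0,0,1.3]],[[-0.06,-0.18,-0.1],[0,0,1.6]],[[-0.072,-0.21,-0.1],[0,0,1.87]],[[-0.084,-0.24,-0.1],[0,0,1.87]],[[-0.084,-0.24,-0.1],[0,0,1.87]],[[-0.084,-0.24,-0.1],[0,0,1.87]]]'
python3 - <<'E'
from h import *
s,p,d=cap('wrist','wrist6.png'); P=cloud('wrist',d,s); print(s['tcp_pos'],s['ee_rot'][:,0])
rep(P,(('stack',(.5,.7,-.36,-.19,.086,.115)),('base',(.48,.7,-.36,-.19,.006,.014)),('cover roof',(.33,.53,-.29,-.11,.025,.036))))
s,p,d=cap('top','top6.png');cv2.imwrite('pics/top6_crop.png',cv2.resize(p[140:290,190:400],None,fx=3.8,fy=3.8))
rep(cloud('top',d),(('b1',(.4,.55,.15,.212,.022,.036)),('b2',(.4,.55,.09,.153,.022,.036)),))
E
```

```text
time_s: 17.82
tcp_pos: [0.4781, 0.1236, 0.1502]
ee_rot: [[-0.999, -0.037, -0.002], [-0.037, 0.999, -0.001], [0.003, -0.001, -1.0]]
wrist_force: [0.8, 1.0, -0.7]
gripper_width: 1.001
time_s: 18.65
tcp_pos: [0.5719, -0.1139, 0.2486]
ee_rot: [[-0.992, 0.128, -0.002], [0.128, 0.992, 0.0], [0.002, 0.0, -1.0]]
wrist_force: [-0.1, 0.7, -0.2]
gripper_width: 0.999
[ 0.57190261 -0.11390122  0.24860549] [-0.99172169  0.12839551  0.00163719]
 stack 3585 ([591.7, -261.5], [53.8, 64.1], 83.1) med [0.5917, -0.2599, 0.0976] [[0.56, -0.286, 0.091], [0.624, -0.233, 0.099]]
 base 2574 ([591.8, -259.9], [109.1, 109.9], 82.6) med [0.5648, -0.2253, 0.01] [[0.533, -0.306, 0.007], [0.649, -0.202, 0.013]]
 cover roof 4257 ([425.8, -196.4], [92.7, 80.0], 22.3) med [0.4277, -0.1981, 0.0302] [[0.376, -0.244, 0.028], [0.478, -0.149, 0.032]]
 b1 511 ([479.0, 180.6], [63.2, 48.1], 1.9) med [0.4781, 0.1803, 0.0273] [[0.448, 0.156, 0.022], [0.51, 0.205, 0.033]]
 b2 515 ([480.1, 122.2], [63.2, 49.9], 1.7) med [0.4793, 0.1227, 0.0276] [[0.449, 0.099, 0.022], [0.511, 0.147, 0.034]]
```

View pics/top6_crop.png

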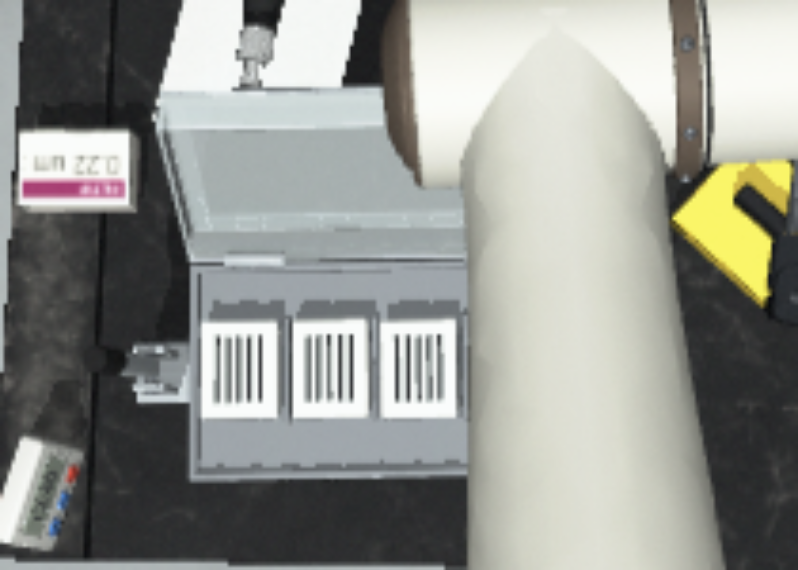

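```bash
python3 -m jog '[[[-0.01,-0.037,0],[0,0,0]],[[-0.02,-0.075,0],[0,0,0]],[[-0.03,-0.11,0.02],[0,0,0]],[[-0.0383,-0.138,0.05],[0,0,0]],[[-0.0383,-0.1439,0.08],[0,0,0]],[[-0.0383,-0.1439,0.1],[0,0,0]],[[-0.0383,-0.1439,0.11],[0,0,0]],[[-0.0383,-0.1439,0.12],[0,0,0]],[[-0.0383,-0.1439,0.12],[0,0,0]],[[-0.0383,-0.1439,0.12],[0,0,0]]]'
python3 -m jog '[[[0,0,0.015],[0,0,0]],[[0,0,0.03],[0,0,0]],[[0,0,0.045],[0,0,0]],[[0,0,0.0503],[0,0,0]],[[0,0,0.0503],[0,0,0]],[[0,0,0.0503],[0,0,0]],[[0,0,0.0503],[0,0,0]],[[0,0,0.0503],[0,0,0]],[[0,0,0.0503],[0,0,0]],[[0,0,0.0503],[0,0,0]]]'
python3 -m jog '[[[0,0,0],[0,0,0]],[[0,0,0],[0,0,0]],[[0,0,0],[0,0,0]],[[0,0,0],[0,0,0]],[[0,0,0],[0,0,0]],[[0,0,0],[0,0,0]],[[0,0,0],[0,0,0]],[[0,0,0],[0,0,0]],[[0,0,0],[0,0,0]],[[0,0,0],[0,0,0]]]' 0.05
```

```text
time_s: 19.58
tcp_pos: [0.5928, -0.2593, 0.1307]
ee_rot: [[-0.992, 0.123, 0.001], [0.123, 0.992, -0.001], [-0.002, -0.001, -1.0]]
wrist_force: [0.3, 0.8, 1.2]
gripper_width: 0.998
time_s: 20.42
tcp_pos: [0.5923, -0.2602, 0.0799]
ee_rot: [[-0.992, 0.125, 0.001], [0.125, 0.992, -0.0], [-0.001, -0.0, -1.0]]
wrist_force: [0.4, 0.9, -0.8]
gripper_width: 0.995
time_s: 21.25
tcp_pos: [0.5919, -0.2601, 0.0792]
ee_rot: [[-0.992, 0.125, -0.0], [0.125, 0.992, 0.0], [0.0, 0.0, -1.0]]
wrist_force: [0.3, 0.1, 0.7]
gripper_width: 0.734
```

```bash
python3 - <<'E'
from h import *
P=np.load('pics/scene2.npz')['P'].reshape(-1,3); P=P[np.isfinite(P[:,0])]
t=np.array([.5934,-.2603,.1422]);R=np.array([[-.992,.124,.0045],[.124,.992,-.001],[-.0046,-.0006,-1]])
Q=(P-t)@R
k=(abs(Q[:,0])<.12)&(abs(Q[:,1])<.12)&(Q[:,2]<.02)&(Q[:,2]>-.3); Q=Q[k]
for z in np.arange(-.29,.02,.02):
    q=Q[(Q[:,2]>z)&(Q[:,2]<z+.02)]
    if len(q)>5: print(round(z,2),len(q),np.percentile(q[:,:2],[1,99],axis=0).round(3).tolist())
E
```

```text
-0.29 767 [[-0.045, -0.041], [-0.009, 0.118]]
-0.27 522 [[-0.046, -0.043], [-0.001, 0.042]]
-0.25 457 [[-0.044, -0.04], [-0.008, 0.04]]
-0.23 436 [[-0.042, -0.039], [-0.005, 0.037]]
-0.21 301 [[-0.042, -0.039], [-0.007, 0.039]]
-0.19 549 [[-0.052, -0.036], [0.003, 0.036]]
-0.17 490 [[-0.053, -0.037], [-0.01, 0.037]]
-0.15 238 [[-0.054, -0.024], [-0.018, 0.022]]
-0.13 859 [[-0.096, -0.036], [0.033, 0.036]]
-0.11 317 [[-0.097, -0.037], [0.076, 0.037]]
-0.09 478 [[-0.09, -0.037], [0.049, 0.037]]
-0.05 53 [[-0.06, -0.01], [-0.054, 0.011]]
-0.03 75 [[-0.056, -0.011], [-0.05, 0.011]]
-0.01 40 [[-0.056, -0.011], [-0.051, 0.011]]
```

```bash
python3 -m jog '[[[0,0,-0.01],[0,0,0]],[[0,0,-0.025],[0,0,0]],[[0,0,-0.045],[0,0,0]],[[0,0,-0.07],[0,0,0]],[[0,0,-0.1],[0,0,0]],[[0,0,-0.13],[0,0,0]],[[0,0,-0.155],[0,0,0]],[[0,0,-0.17],[0,0,0]],[[0,0,-0.17],[0,0,0]],[[0,0,-0.17],[0,0,0]]]'
```

```text
time_s: 22.08
tcp_pos: [0.592, -0.2599, 0.2501]
ee_rot: [[-0.992, 0.126, 0.002], [0.126, 0.992, 0.0], [-0.002, 0.001, -1.0]]
wrist_force: [-0.1, 1.0, -1.9]
gripper_width: 0.732
```

```bash
python3 -m jog '[[[0.008,0.015,0],[0,0,-0.1]],[[0.022,0.045,0],[0,0,-0.3]],[[0.037,0.078,0],[0,0,-0.6]],[[0.053,0.112,0],[0,0,-0.9]],[[0.07,0.146,0],[0,0,-1.2]],[[0.087,0.18,0],[0,0,-1.5]],[[0.104,0.215,0],[0,0,-1.7]],[[0.122,0.25,0],[0,0,-1.87]],[[0.14,0.285,0],[0,0,-1.87]],[[0.1508,0.3089,0],[0,0,-1.87]]]'
python3 -m jog '[[[0,0,0],[0,0,0]],[[0,0,0.02],[0,0,0]],[[0,0,0.05],[0,0,0]],[[0,0,0.08],[0,0,0]],[[0,0,0.11],[0,0,0]],[[0,0,0.14],[0,0,0]],[[0,0,0.17],[0,0,0]],[[0,0,0.19],[0,0,0]],[[0,0,0.2],[0,0,0]],[[0,0,0.2],[0,0,0]]]'
```

```text
time_s: 22.92
tcp_pos: [0.4785, 0.0671, 0.2474]
ee_rot: [[-0.999, -0.039, -0.004], [-0.039, 0.999, -0.001], [0.004, -0.0, -1.0]]
wrist_force: [-0.1, -0.0, -0.2]
gripper_width: 0.731
time_s: 23.75
tcp_pos: [0.478, 0.0634, 0.0454]
ee_rot: [[-0.999, -0.036, -0.009], [-0.036, 0.999, -0.004], [0.009, -0.003, -1.0]]
wrist_force: [0.1, -0.2, 0.3]
gripper_width: 0.733
```

```bash
python3 -m jog '[[[0,0,0.005],[0,0,0]],[[0,0,0.015],[0,0,0]],[[0,0,0.025],[0,0,0]],[[0,0,0.032],[0,0,0]],[[0,0,0.036],[0,0,0]],[[0,0,0.038],[0,0,0]],[[0,0,0.0395],[0,0,0]],[[0,0,0.0395],[0,0,0]],[[0,0,0.0395],[0,0,0]],[[0,0,0.0395],[0,0,0]]]'
python3 -m jog '[[[0,0,0],[0,0,0]],[[0,0,0],[0,0,0]],[[0,0,0],[0,0,0]],[[0,0,0],[0,0,0]],[[0,0,0],[0,0,0]],[[0,0,0],[0,0,0]],[[0,0,-0.03],[0,0,0]],[[0,0,-0.065],[0,0,0]],[[0,0,-0.1],[0,0,0]],[[0,0,-0.14],[0,0,0]]]' 0.087
```

```text
time_s: 24.58
tcp_pos: [0.4814, 0.0654, 0.0102]
ee_rot: [[-0.999, -0.038, 0.001], [-0.038, 0.999, 0.0], [-0.001, 0.0, -1.0]]
wrist_force: [-0.4, 0.5, -0.4]
gripper_width: 0.729
time_s: 25.42
tcp_pos: [0.48, 0.0648, 0.1504]
ee_rot: [[-0.999, -0.037, -0.003], [-0.037, 0.999, -0.001], [0.003, -0.001, -1.0]]
wrist_force: [0.9, 0.1, -0.0]
gripper_width: 0.999
```

Bay 3 is released. Before moving the lid, I'll verify the bays and map obstacles behind the lid.

```bash
python3 -m jog '[[[0,0.03,-0.03],[0,0,0]],[[0,0.07,-0.06],[0,0,0]],[[0,0.11,-0.1],[0,0,0]],[[0,0.15,-0.1],[0,0,0]],[[0,0.19,-0.1],[0,0,0]],[[0,0.2,-0.1],[0,0,0]],[[0,0.2,-0.1],[0,0,0]],[[0,0.2,-0.1],[0,0,0]],[[0,0.2,-0.1],[0,0,0]],[[0,0.2,-0.1],[0,0,0]]]'
python3 - <<'E'
from h import *
s,p,d=cap('wrist','wrist7.png'); P=cloud('wrist',d,s); print(s['tcp_pos'],s['ee_rot'][:,0])
rep(P,tuple(('b%d'%i,(.42,.55,y-.029,y+.029,.022,.036)) for i,y in enumerate((.242,.183,.124,.065))))
A=np.concatenate([P.reshape(-1,3),np.load('pics/top2.npz')['P'].reshape(-1,3)]); A=A[np.isfinite(A[:,0])]
print('y:',[round(y,2) for y in np.arange(-.1,.4,.04)])
for x in np.arange(.60,.9,.02):
    row=[]
    for y in np.arange(-.1,.4,.04):
        q=A[(abs(A[:,0]-x)<.01)&(abs(A[:,1]-y)<.02)]
        row.append('%4d'%(1000*np.percentile(q[:,2],95)) if len(q)>3 else ' -- ')
    print(round(x,2),*row)
E
```

```text
time_s: 26.25
tcp_pos: [0.4734, 0.2641, 0.2495]
ee_rot: [[-0.999, -0.037, -0.001], [-0.037, 0.999, -0.001], [0.001, -0.001, -1.0]]
wrist_force: [0.0, -0.2, 0.2]
gripper_width: 0.999
[0.47342785 0.264061   0.24949092] [-9.99333403e-01 -3.65005701e-02  6.76591661e-04]
 b0 1751 ([476.9, 241.8], [63.7, 48.7], 2.1) med [0.4769, 0.2409, 0.0282] [[0.446, 0.217, 0.026], [0.508, 0.266, 0.03]]
 b1 2000 ([478.7, 182.5], [63.6, 50.0], 2.3) med [0.4787, 0.1819, 0.0281] [[0.448, 0.157, 0.026], [0.51, 0.207, 0.03]]
 b2 2247 ([479.5, 124.5], [63.9, 49.7], 2.3) med [0.4796, 0.1243, 0.0281] [[0.448, 0.1, 0.025], [0.51, 0.149, 0.03]]
 b3 2110 ([481.5, 70.2], [63.6, 40.9], 2.5) med [0.4813, 0.0704, 0.0281] [[0.45, 0.05, 0.023], [0.512, 0.091, 0.03]]
y: [np.float64(-0.1), np.float64(-0.06), np.float64(-0.02), np.float64(0.02), np.float64(0.06), np.float64(0.1), np.float64(0.14), np.float64(0.18), np.float64(0.22), np.float64(0.26), np.float64(0.3), np.float64(0.34), np.float64(0.38)]
0.6  508  498  467  100   60   62   65   68   71  113  117   34   35
0.62  498  492  475  138  139  140  140  140  140  14
[... 293 characters left out ...]
 3
0.72  --   115   90   90    5    8    6   13   38   35   13    1    3
0.74  --   114   85   88    2    6    7   13   38   33   12    1    4
0.76    4    4    4    4    1    1    8   13   38   15   12    1    3
0.78   68    4    3    3  282    1    8   13   14   14    2    1    3
0.8   69    3    4  250  281    3  205    1   12   13    1    2    3
0.82    4    4    4  309  309  242  244  231    2    1    1    1    3
0.84  232  238  240  308  313  248  249  246    3    1    2    1    4
0.86  248  249  250  308  310  251  251  249  229    1    1    2    4
0.88  252  252  252  252  353  251  251  250  240    1    2    2    2
0.9  252  252  253  254  342  254  252  251  240    1    1    1    3
```

View pics/wrist7.png

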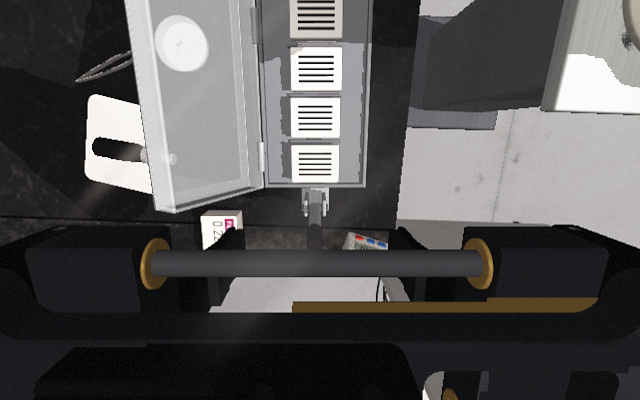

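View pics/top2.png

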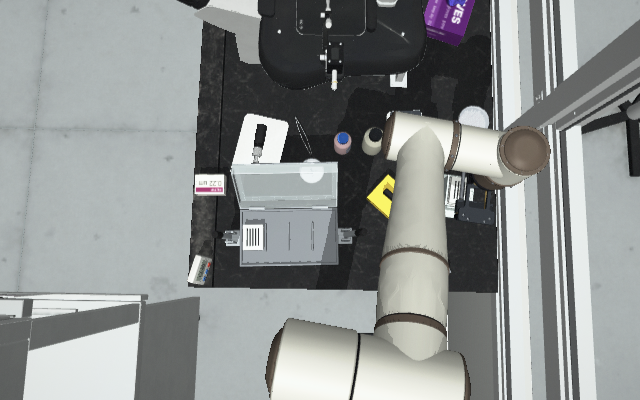

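All four bays are filled and flat (tops at 28 mm, yaw about 2°), and the space behind the lid is clear at y≈0.15. Now I'll turn the jaws along y, close them and go behind the lid.

```bash
python3 -m jog '[[[-0.02,-0.012,0],[0,0,-1.4]],[[-0.045,-0.025,0],[0,0,-2.8]],[[-0.075,-0.042,0],[0,0,-4.2]],[[-0.105,-0.058,0],[0,0,-5.6]],[[-0.135,-0.075,0],[0,0,-7]],[[-0.165,-0.09,0],[0,0,-8.4]],[[-0.19,-0.103,0],[0,0,-9.8]],[[-0.2044,-0.1115,0],[0,0,-11.2]],[[-0.2044,-0.1115,0],[0,0,-12.6]],[[-0.2044,-0.1115,0],[0,0,-14]]]' 0
python3 -m jog '[[[0,0,0],[0,0,-1.3]],[[0,0,0],[0,0,-2.6]],[[0,0,0],[0,0,-4]],[[0,0,0.01],[0,0,-4]],[[0,0,0.03],[0,0,-4]],[[0,0,0.06],[0,0,-4]],[[0,0,0.09],[0,0,-4]],[[0,0,0.12],[0,0,-4]],[[0,0,0.14],[0,0,-4]],[[0,0,0.15],[0,0,-4]]]'
python3 - <<'E'
from h import *
s,p,d=cap('scene','scene8.png');print(s['joints'].round(1))
cv2.imwrite('pics/scene8c.png',cv2.resize(p[60:260,260:460],None,fx=3,fy=3))
E
```

```text
time_s: 27.13
tcp_pos: [0.6829, 0.1588, 0.2486]
ee_rot: [[-0.304, -0.953, -0.001], [-0.953, 0.304, -0.001], [0.001, 0.001, -1.0]]
wrist_force: [0.0, 0.6, -0.5]
gripper_width: 0.323
time_s: 27.97
tcp_pos: [0.6796, 0.1596, 0.095]
ee_rot: [[0.033, -0.999, -0.007], [-0.999, -0.033, -0.002], [0.002, 0.007, -1.0]]
wrist_force: [-0.3, -0.6, 0.1]
gripper_width: 0.003
[ 26.4  34.9   3.1  -0.1 -58.6  65.5]
```

View pics/scene8c.png

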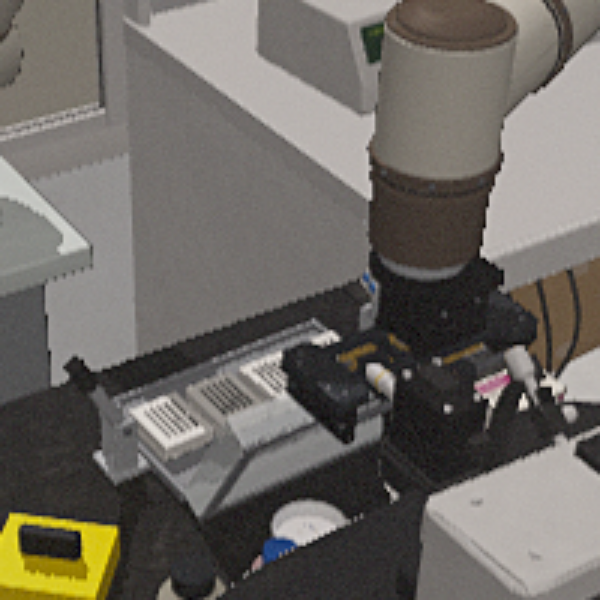

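```bash
python3 -m jog '[[[0,0.015,0],[0,0,0]],[[0,0.025,0],[0,0,0]],[[0,0.034,-0.003],[0,0,0]],[[0,0.044,-0.006],[0,0,0]],[[0,0.055,-0.01],[0,0,0]],[[0,0.066,-0.015],[0,0,0]],[[0,0.077,-0.02],[0,0,0]],[[0,0.088,-0.025],[0,0,0]],[[0,0.099,-0.03],[0,0,0]],[[0,0.11,-0.03],[0,0,0]]]'
python3 - <<'E'
from h import *
s,p,d=cap('scene','scene9.png')
cv2.imwrite('pics/scene9c.png',cv2.resize(p[60:260,260:460],None,fx=3,fy=3))
E
```

```text
time_s: 28.85
tcp_pos: [0.5723, 0.1575, 0.1316]
ee_rot: [[0.037, -0.999, 0.004], [-0.999, -0.037, 0.001], [-0.001, -0.004, -1.0]]
wrist_force: [3.4, 0.1, 2.9]
gripper_width: 0.004
```

View pics/scene9c.png

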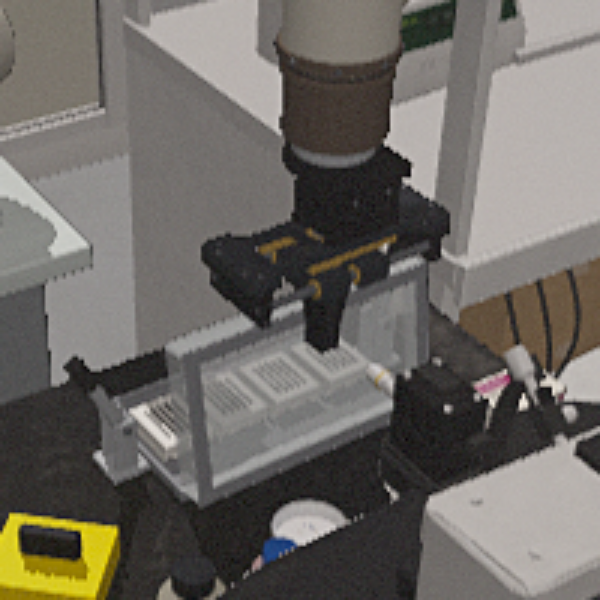

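The lid is just past upright and follows the fingers with about 4 N. I'll continue the arc.

```bash
python3 -m jog '[[[0,0.01,-0.007],[0,0,0]],[[0,0.02,-0.011],[0,0,0]],[[0,0.03,-0.011],[0,0,0]],[[0,0.041,-0.009],[0,0,0]],[[0,0.052,-0.005],[0,0,0]],[[0,0.063,0],[0,0,0]],[[0,0.0756,0.0055],[0,0,0]],[[0,0.086,0.013],[0,0,0]],[[0,0.0963,0.021],[0,0,0]],[[0,0.0963,0.021],[0,0,0]]]'
python3 - <<'E'
from h import *
s,p,d=cap('scene','scene10.png')
cv2.imwrite('pics/scene10c.png',cv2.resize(p[60:260,260:460],None,fx=3,fy=3))
E
```

```text
time_s: 29.73
tcp_pos: [0.4719, 0.1522, 0.1072]
ee_rot: [[0.037, -0.999, -0.006], [-0.999, -0.037, -0.003], [0.002, 0.006, -1.0]]
wrist_force: [0.1, -0.4, 0.3]
gripper_width: 0.003
```

View pics/scene10c.png

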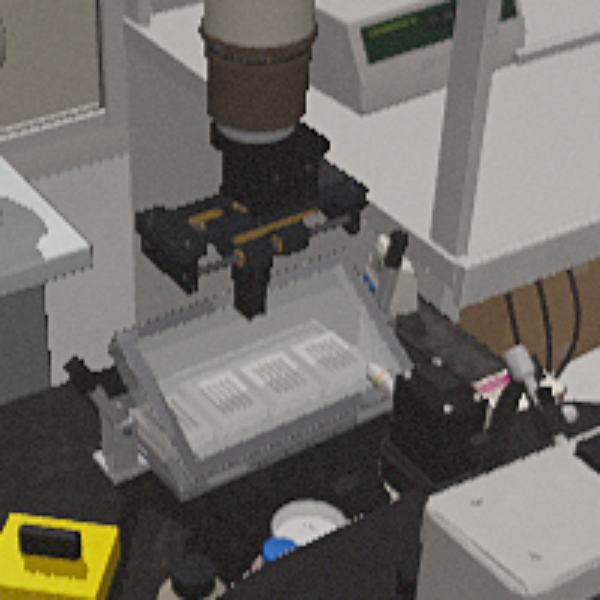

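```bash
python3 -m jog '[[[0,0.009,0.009],[0,0,0]],[[0,0.017,0.019],[0,0,0]],[[0,0.024,0.03],[0,0,0]],[[0,0.03,0.041],[0,0,0]],[[0,0.034,0.05],[0,0,0]],[[0,0.038,0.057],[0,0,0]],[[0,0.0387,0.062],[0,0,0]],[[0,0.0387,0.064],[0,0,0]],[[0,0.0387,0.065],[0,0,0]],[[0,0.0387,0.065],[0,0,0]]]'
```

```text
time_s: 30.62
tcp_pos: [0.4363, 0.1516, 0.0443]
ee_rot: [[0.037, -0.999, -0.003], [-0.999, -0.037, -0.002], [0.002, 0.003, -1.0]]
wrist_force: [-5.2, 0.5, 7.6]
gripper_width: 0.004
```

```bash
python3 -m jog '[[[0,0,0.0005],[0,0,0]],[[0,0,0.001],[0,0,0]],[[0,0,0.0015],[0,0,0]],[[0,0,0.0015],[0,0,0]],[[0,0,0.0015],[0,0,0]],[[0,0,0.0015],[0,0,0]],[[0,0,0.0015],[0,0,0]],[[0,0,0.0015],[0,0,0]],[[0,0,0.0015],[0,0,0]],[[0,0,0.0015],[0,0,0]]]'
```

```text
time_s: 31.45
tcp_pos: [0.4363, 0.1516, 0.0443]
ee_rot: [[0.038, -0.999, -0.002], [-0.999, -0.038, -0.002], [0.001, 0.002, -1.0]]
wrist_force: [-8.5, 0.0, 19.4]
gripper_width: 0.006
```

The lid stops hard at 44 mm under about 19 N, which is its shut height. I'll lift off and measure the lid and clamps.

```bash
python3 -m jog '[[[0,0,-0.02],[0,0,0]],[[0,0,-0.05],[0,0,0]],[[0,0,-0.08],[0,0,0]],[[0,0,-0.115],[0,0,0]],[[0,0,-0.15],[0,0,0]],[[0,0,-0.18],[0,0,0]],[[0,-0.02,-0.21],[0,0,0]],[[0,-0.03,-0.22],[0,0,0]],[[0,-0.03,-0.22],[0,0,0]],[[0,-0.03,-0.22],[0,0,0]]]'
python3 - <<'E'
from h import *
s,p,d=cap('scene','scene11.png');S=cloud('scene',d); print(s['tcp_pos'],s['wrist_force'])
cv2.imwrite('pics/scene11c.png',cv2.resize(p[60:260,260:460],None,fx=3,fy=3))
s,p,d=cap('top','top11.png');T=cloud('top',d)
cv2.imwrite('pics/top11_crop.png',cv2.resize(p[140:290,190:400],None,fx=3.8,fy=3.8))
Q=sel(S,.38,.57,.01,.3,.03,.07);print('lid',rect(Q),np.percentile(Q[:,2],[5,50,95]).round(4))
A=np.concatenate([S.reshape(-1,3),T.reshape(-1,3)]);A=A[np.isfinite(A[:,0])]
for nm,y0,y1 in(('L',.27,.4),('R',-.09,.035)):
    for z in np.arange(.02,.17,.01):
        q=A[(abs(A[:,2]-z)<.005)&(A[:,1]>y0)&(A[:,1]<y1)&(A[:,0]>.45)&(A[:,0]<.51)]
        if len(q)>3: print(nm,round(z,3),len(q),'x',np.percentile(q[:,0],[5,95]).round(3),'y',np.percentile(q[:,1],[5,95]).round(3))
E
```

```text
time_s: 32.28
tcp_pos: [0.4671, 0.1531, 0.2621]
ee_rot: [[0.036, -0.999, -0.001], [-0.999, -0.036, 0.0], [-0.001, 0.001, -1.0]]
wrist_force: [-0.5, -0.2, -1.2]
gripper_width: 0.002
[0.46707563 0.15310088 0.26213445] [-0.54754761 -0.21119224 -1.17707774]
lid ([480.4, 154.6], [150.1, 290.3], 3.1) [0.0362 0.0434 0.0465]
L 0.02 7 x [0.462 0.49 ] y [0.297 0.305]
L 0.03 20 x [0.463 0.491] y [0.291 0.304]
L 0.04 58 x [0.456 0.502] y [0.271 0.304]
L 0.05 43 x [0.462 0.494] y [0.274 0.305]
L 0.06 32 x [0.463 0.488] y [0.286 0.303]
L 0.07 19 x [0.472 0.484] y [0.291 0.302]
L 0.08 21 x [0.47  0.483] y [0.294 0.305]
L 0.09 18 x [0.471 0.482] y [0.297 0.309]
L 0.1 17 x [0.47  0.482] y [0.299 0.308]
L 0.11 20 x [0.472 0.482] y [0.299 0.311]
L 0.12 22 x [0.471 0.482] y [0.301 0.313]
L 0.13 23 x [0.468 0.482] y [0.303 0.318]
L 0.14 12 x [0.468 0.482] y [0.307 0.317]
R 0.02 53 x [0.472 0.505] y [0.002 0.031]
R 0.03 56 x [0.468 0.503] y [0.002 0.032]
R 0.04 110 x [0.457 0.504] y [0.002 0.035]
R 0.05 100 x [0.457 0.502] y [0.002 0.033]
R 0.06 70 x [0.471 0.499] y [0.001 0.019]
R 0.07 28 x [0.48  0.495] y [-0.004  0.009]
R 0.08 37 x [0.48  0.493] y [-0.01   0.003]
R 0.09 24 x [0.482 0.493] y [-0.014 -0.004]
R 0.1 29 x [0.481 0.495] y [-0.021 -0.006]
R 0.11 38 x [0.482 0.495] y [-0.026 -0.01 ]
R 0.12 44 x [0.479 0.494] y [-0.033 -0.015]
R 0.13 70 x [0.481 0.495] y [-0.034 -0.021]
```

View pics/scene11c.png

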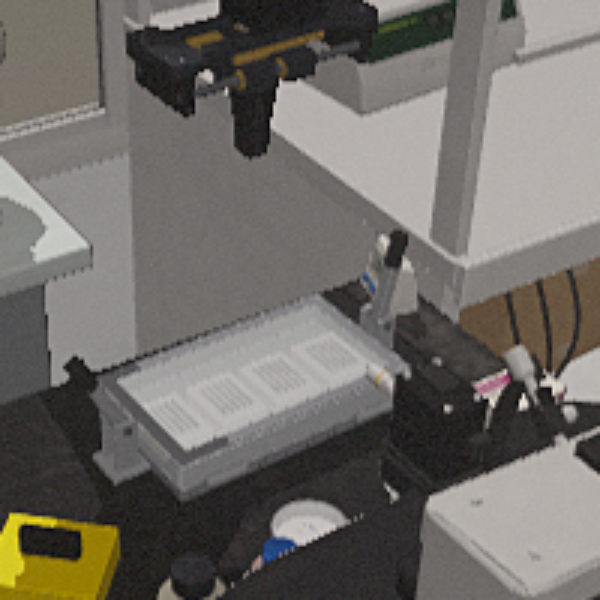

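View pics/top11_crop.png

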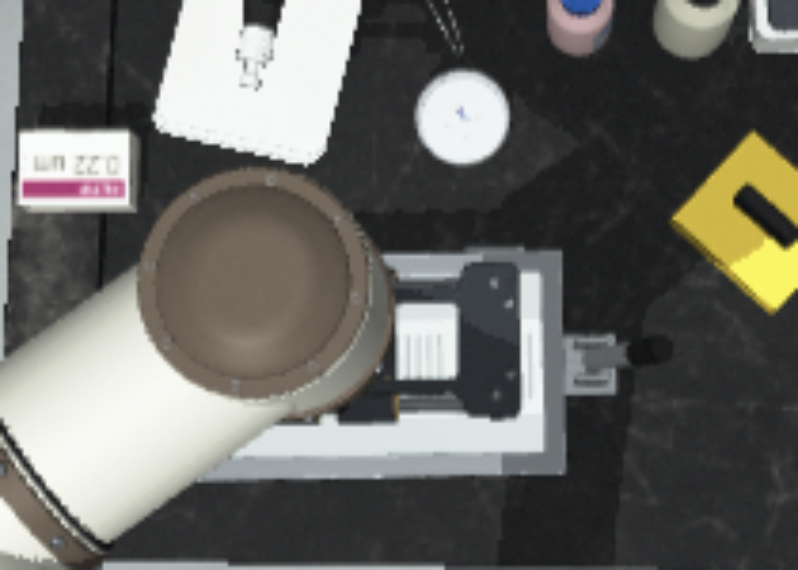

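The lid lies flat at z≈0.044, so it is shut. Clamp R leans to about 2.06 rad and clamp L to about 1.8. I'll do clamp R first, approaching from outside it.

```bash
python3 -m jog '[[[0.03,-0.002,0],[0,0,0]],[[0.065,-0.005,0],[0,0,0]],[[0.1,-0.008,0],[0,0,0]],[[0.135,-0.01,0],[0,0,0]],[[0.17,-0.012,0],[0,0,0]],[[0.205,-0.014,0],[0,0,0]],[[0.227,-0.014,0],[0,0,0]],[[0.227,-0.014,0],[0,0,0]],[[0.227,-0.014,0.03],[0,0,0]],[[0.227,-0.014,0.06],[0,0,0]]]'
python3 -m jog '[[[0,0,0.02],[0,0,0]],[[0,0,0.05],[0,0,0]],[[0,0,0.08],[0,0,0]],[[0,0,0.097],[0,0,0]],[[0,0,0.097],[0,0,0]],[[-0.005,0,0.097],[0,0,0]],[[-0.012,0,0.097],[0,0,0]],[[-0.019,0,0.097],[0,0,0]],[[-0.026,0,0.097],[0,0,0]],[[-0.033,0,0.097],[0,0,0]]]'
```

```text
time_s: 33.22
tcp_pos: [0.4898, -0.073, 0.202]
ee_rot: [[0.037, -0.999, 0.003], [-0.999, -0.037, 0.001], [-0.001, -0.003, -1.0]]
wrist_force: [0.3, 0.2, -1.0]
gripper_width: 0.004
time_s: 34.05
tcp_pos: [0.4894, -0.0398, 0.1072]
ee_rot: [[0.039, -0.999, 0.003], [-0.999, -0.039, -0.001], [0.002, -0.003, -1.0]]
wrist_force: [-2.2, -10.4, 15.2]
gripper_width: 0.004
```

```bash
python3 - <<'E'
from h import *
s,p,d=cap('scene','scene12.png');print(s['tcp_pos'],s['wrist_force'],s['moment'])
cv2.imwrite('pics/scene12c.png',cv2.resize(p[100:260,220:380],None,fx=3.7,fy=3.7))
s,p,d=cap('top','top12.png')
cv2.imwrite('pics/top12_crop.png',cv2.resize(p[180:280,320:440],None,fx=5,fy=5))
E
```

```text
[ 0.48941294 -0.0397856   0.10724529] [ -2.1703099  -10.39929991  15.18852237] [-2.90612088  0.64520545  0.01576794]
```

View pics/scene12c.png

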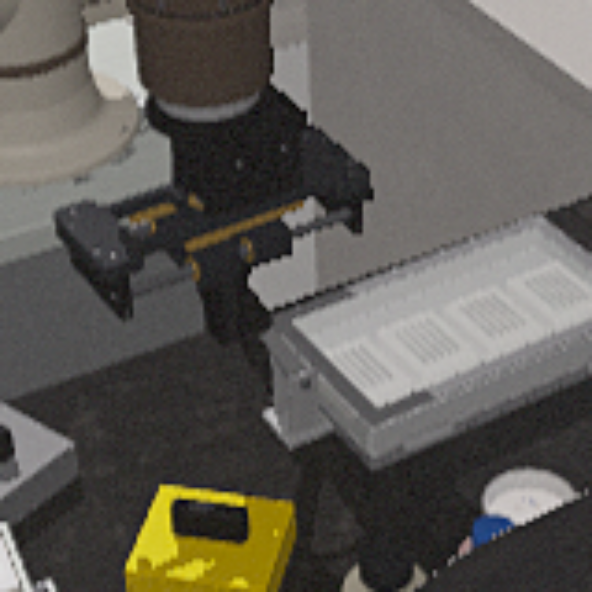

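View pics/top12_crop.png

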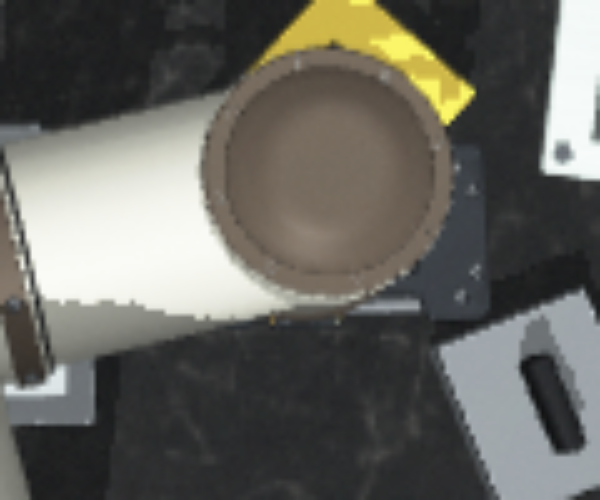

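The clamp is moving, but its end seems to catch the wider upper part of the fingers (15 N up). I'll back off, rise so only the narrow tips push, and continue.

```bash
python3 -m jog '[[[0.008,0,0],[0,0,0]],[[0.014,0,-0.005],[0,0,0]],[[0.014,0,-0.015],[0,0,0]],[[0.014,0,-0.02],[0,0,0]],[[0.008,0,-0.02],[0,0,0]],[[0,0,-0.02],[0,0,0]],[[-0.008,0,-0.02],[0,0,0]],[[-0.014,0,-0.021],[0,0,0]],[[-0.02,0,-0.021],[0,0,0]],[[-0.02,0,-0.021],[0,0,0]]]'
python3 - <<'E'
from h import *
s,p,d=cap('scene','scene13.png')
cv2.imwrite('pics/scene13c.png',cv2.resize(p[100:260,220:380],None,fx=3.7,fy=3.7))
E
```

```text
time_s: 34.98
tcp_pos: [0.4876, -0.0188, 0.1261]
ee_rot: [[0.039, -0.999, -0.0], [-0.999, -0.039, 0.0], [-0.0, 0.0, -1.0]]
wrist_force: [-0.6, 0.6, -0.1]
gripper_width: 0.005
```

View pics/scene13c.png

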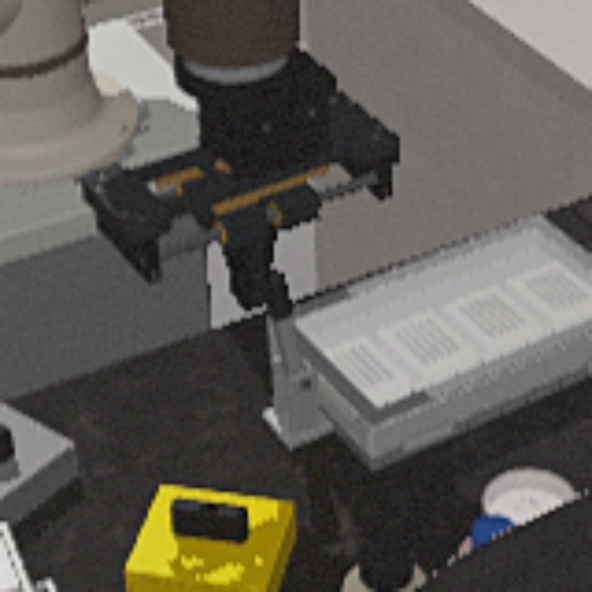

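```bash
python3 -m jog '[[[-0.008,0,-0.001],[0,0,0]],[[-0.016,0,-0.002],[0,0,0]],[[-0.024,0,-0.003],[0,0,0]],[[-0.032,0,-0.0035],[0,0,0]],[[-0.04,0,-0.002],[0,0,0]],[[-0.048,0,0],[0,0,0]],[[-0.056,0,0.003],[0,0,0]],[[-0.064,0,0.007],[0,0,0]],[[-0.073,0,0.013],[0,0,0]],[[-0.073,0,0.013],[0,0,0]]]'
python3 -m jog '[[[-0.006,0,0.005],[0,0,0]],[[-0.011,0,0.011],[0,0,0]],[[-0.016,0,0.017],[0,0,0]],[[-0.02,0,0.024],[0,0,0]],[[-0.024,0,0.031],[0,0,0]],[[-0.027,0,0.039],[0,0,0]],[[-0.029,0,0.047],[0,0,0]],[[-0.03,0,0.052],[0,0,0]],[[-0.03,0,0.055],[0,0,0]],[[-0.03,0,0.055],[0,0,0]]]'
python3 - <<'E'
from h import *
s,p,d=cap('scene','scene14.png')
cv2.imwrite('pics/scene14c.png',cv2.resize(p[100:260,220:380],None,fx=3.7,fy=3.7))
E
```

```text
time_s: 35.87
tcp_pos: [0.4845, 0.0542, 0.1119]
ee_rot: [[0.039, -0.999, -0.001], [-0.999, -0.039, -0.0], [0.0, 0.001, -1.0]]
wrist_force: [0.2, 0.5, -0.9]
gripper_width: 0.003
time_s: 36.7
tcp_pos: [0.4837, 0.083, 0.0586]
ee_rot: [[0.038, -0.999, -0.001], [-0.999, -0.038, -0.0], [0.0, 0.001, -1.0]]
wrist_force: [-3.1, 1.4, 5.9]
gripper_width: 0.007
```

View pics/scene14c.png

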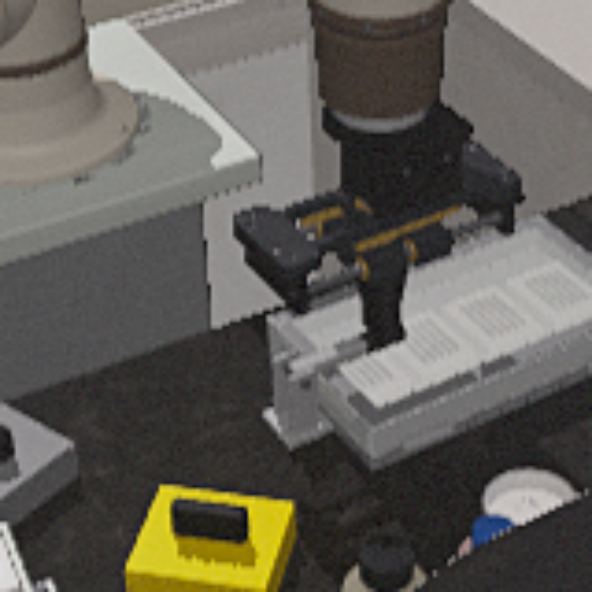

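```bash
python3 -m jog '[[[0,0,0.0008],[0,0,0]],[[0,0,0.0015],[0,0,0]],[[0,0,0.0015],[0,0,0]],[[0,0,0.0015],[0,0,0]],[[0,0,0.0015],[0,0,0]],[[0,0,-0.02],[0,0,0]],[[0,0,-0.05],[0,0,0]],[[0,0,-0.09],[0,0,0]],[[0,0,-0.13],[0,0,0]],[[0,0,-0.17],[0,0,0]]]'
python3 - <<'E'
from h import *
A=[]
for n in('scene','top'):
    s,p,d=cap(n,n+'15.png');A.append(cloud(n,d).reshape(-1,3))
cv2.imwrite('pics/x.png',p)
A=np.concatenate(A);A=A[np.isfinite(A[:,0])]
print('x:',[round(x,2) for x in np.arange(.1,.8,.05)])
for y in np.arange(.32,.75,.03):
    row=[]
    for x in np.arange(.1,.8,.05):
        q=A[(abs(A[:,0]-x)<.025)&(abs(A[:,1]-y)<.015)&(A[:,2]<.6)]
        row.append('%5d'%(1000*np.percentile(q[:,2],97)) if len(q)>3 else '  -- ')
    print(round(y,2),*row)
E
```

```text
time_s: 37.58
tcp_pos: [0.4832, 0.0824, 0.2298]
ee_rot: [[0.037, -0.999, -0.001], [-0.999, -0.037, -0.0], [0.0, 0.001, -1.0]]
wrist_force: [1.0, 0.7, -0.5]
gripper_width: 0.002
x: [np.float64(0.1), np.float64(0.15), np.float64(0.2), np.float64(0.25), np.float64(0.3), np.float64(0.35), np.float64(0.4), np.float64(0.45), np.float64(0.5), np.float64(0.55), np.float64(0.6), np.float64(0.65), np.float64(0.7), np.float64(0.75)]
0.32   --    --    --    --   -742     2     2   139   135     3    35    32     5     4
0.35   --    --    --    --    --     18    38    50     4     3    36    33     4     4
0.38   --    --    --    --    --     54    55    47     2     3    36    33     4     4
0.41   --    --    --    --    --    --      0     1     3     3     2     3     4     3
0.44   --    --    --    --    --    --    --    --    --    --    --    --    --    -- 
0.47  -740   --    --    --    --    --    --    --    --    --    --    --    --    -- 
0.5  -742  -740  -747   --    --    --    --    --    --    --    --    --    --    -- 
0.53   -63   -64   500   505   507   470   --    --    --    --    --    --    --    -- 
0.56   -58   -58   -57   344   483   471   --    --    --    --    --    --    --    -- 
0.59   -58   -58   -57   -59   177   455   --    --    --   -739  -740  -740  -737  -737
0.62   -58   -59   -58   -58   178   416   --    --   -742  -742  -740  -737  -741  -738
0.65   -58   -59   -58   -58   178   404   --    --   -743  -742  -742  -742  -741  -742
0.68   -58   -58   -58   -58   178   -59  -744  -740  -740  -741  -740  -737  -745  -742
0.71   -59   -58   -58   -59   175   -60  -741  -743  -742  -740  -740  -739  -742  -741
0.74   -59   -58   -58   -59   176   -61  -742  -739  -740  -741  -740  -738  -742  -742
```

```bash
python3 -m jog '[[[-0.03,0,0],[0,0,0]],[[-0.065,0,0],[0,0,0]],[[-0.1,0,0],[0,0,0]],[[-0.135,0,0],[0,0,0]],[[-0.17,0,0],[0,0,0]],[[-0.205,0,0],[0,0,0]],[[-0.24,0,0],[0,0,0]],[[-0.27,0,0],[0,0,0]],[[-0.288,0,0],[0,0,0]],[[-0.288,0,0],[0,0,0]]]'
python3 -m jog '[[[0,0,0.02],[0,0,0]],[[0,0,0.05],[0,0,0]],[[0,0,0.08],[0,0,0]],[[0,0,0.1],[0,0,0]],[[0,0,0.103],[0,0,0]],[[0.01,0,0.103],[0,0,0]],[[0.02,0,0.103],[0,0,0]],[[0.03,0,0.103],[0,0,0]],[[0.037,0,0.103],[0,0,0]],[[0.043,0,0.103],[0,0,0]]]'
python3 - <<'E'
from h import *
s,p,d=cap('scene','scene16.png');print(s['joints'].round(1))
cv2.imwrite('pics/scene16c.png',cv2.resize(p[60:260,260:460],None,fx=3,fy=3))
E
```

```text
time_s: 38.52
tcp_pos: [0.4725, 0.3737, 0.2263]
ee_rot: [[0.04, -0.999, -0.001], [-0.999, -0.04, -0.001], [0.001, 0.001, -1.0]]
wrist_force: [-0.2, -0.3, 0.4]
gripper_width: 0.01
time_s: 39.35
tcp_pos: [0.4754, 0.3271, 0.127]
ee_rot: [[0.037, -0.999, 0.002], [-0.999, -0.037, 0.003], [-0.003, -0.003, -1.0]]
wrist_force: [-0.6, 0.6, 1.8]
gripper_width: 0.008
[ 50.6  22.2 -14.1   0.  -53.4  41.5]
```

View pics/scene16c.png

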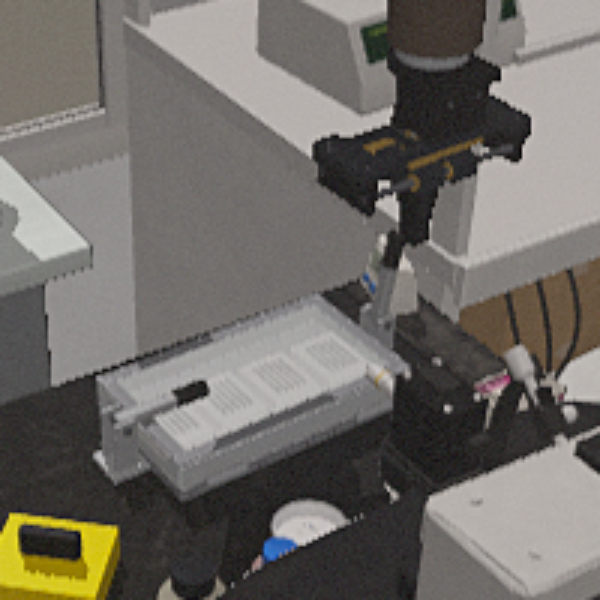

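Clamp R is down and the fingers are against clamp L's grip. I'll run the mirrored arc.

```bash
python3 -m jog '[[[0.008,0,-0.002],[0,0,0]],[[0.016,0,-0.003],[0,0,0]],[[0.024,0,-0.004],[0,0,0]],[[0.032,0,-0.0045],[0,0,0]],[[0.04,0,-0.003],[0,0,0]],[[0.048,0,-0.001],[0,0,0]],[[0.056,0,0.002],[0,0,0]],[[0.064,0,0.006],[0,0,0]],[[0.073,0,0.012],[0,0,0]],[[0.073,0,0.012],[0,0,0]]]'
python3 -m jog '[[[0.006,0,0.005],[0,0,0]],[[0.011,0,0.011],[0,0,0]],[[0.016,0,0.017],[0,0,0]],[[0.02,0,0.024],[0,0,0]],[[0.024,0,0.031],[0,0,0]],[[0.027,0,0.039],[0,0,0]],[[0.029,0,0.047],[0,0,0]],[[0.03,0,0.052],[0,0,0]],[[0.03,0,0.055],[0,0,0]],[[0.03,0,0.0565],[0,0,0]]]'
python3 - <<'E'
from h import *
s,p,d=cap('scene','scene17.png')
cv2.imwrite('pics/scene17c.png',cv2.resize(p[60:260,260:460],None,fx=3,fy=3))
E
```

```text
time_s: 40.23
tcp_pos: [0.4763, 0.2523, 0.1116]
ee_rot: [[0.036, -0.999, -0.003], [-0.999, -0.036, -0.003], [0.002, 0.003, -1.0]]
wrist_force: [-0.4, 0.4, 0.0]
gripper_width: 0.007
time_s: 41.07
tcp_pos: [0.4783, 0.2241, 0.058]
ee_rot: [[0.039, -0.999, -0.001], [-0.999, -0.039, -0.003], [0.003, 0.001, -1.0]]
wrist_force: [-6.7, -2.5, 20.8]
gripper_width: 0.006
```

View pics/scene17c.png

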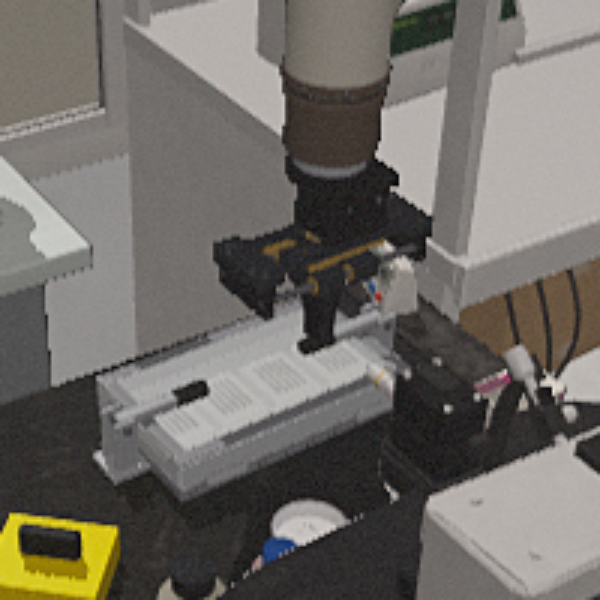

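Clamp L stops at its down height too (58 mm at 21 N). I'll lift away and relocate the cover from the top camera.

```bash
python3 -m jog '[[[0,0,-0.02],[0,0,0]],[[0,0,-0.05],[0,0,0]],[[0,0,-0.09],[0,0,0]],[[0,0,-0.13],[0,0,0]],[[0,0,-0.17],[0,0,0]],[[0,0,-0.19],[0,0,0]],[[0,0,-0.19],[0,0,0]],[[0,0,-0.19],[0,0,0]],[[0,0,-0.19],[0,0,0]],[[0,0,-0.19],[0,0,0]]]' 0.06
python3 - <<'E'
from h import *
s,p,d=cap('top','top18.png');T=cloud('top',d)
S0,pp,d2=cap('scene','scene18.png');S=cloud('scene',d2)
cv2.imwrite('pics/top18_crop.png',cv2.resize(p[140:300,190:510],None,fx=2.5,fy=2.5))
rep(T,(('roof',(.3,.54,-.32,-.08,.024,.037)),('grip',(.3,.5,-.32,-.08,.045,.065)),('stack',(.5,.7,-.36,-.19,.086,.115))),'top')
rep(S,(('roof',(.3,.54,-.32,-.08,.024,.037)),('grip',(.3,.5,-.32,-.08,.045,.065)),('stack',(.5,.7,-.36,-.19,.086,.115)),('lid',(.38,.57,.01,.3,.038,.05)),('clR',(.44,.53,.0,.12,.053,.07)),('clL',(.44,.53,.19,.31,.053,.07))),'scene')
for o in r.cut_out('cover','top')[:3]: print(o['confidence'],o['uv'])
E
```

```text
time_s: 41.95
tcp_pos: [0.4776, 0.2242, 0.2448]
ee_rot: [[0.037, -0.999, -0.003], [-0.999, -0.037, -0.002], [0.002, 0.003, -1.0]]
wrist_force: [-0.1, -0.5, -0.2]
gripper_width: 0.649
top roof 1048 ([445.2, -213.2], [91.6, 80.4], 22.2) med [0.4445, -0.2106, 0.03] [[0.394, -0.261, 0.024], [0.495, -0.164, 0.035]]
top grip 123 ([445.5, -213.5], [49.2, 15.3], 24.2) med [0.4444, -0.2123, 0.0549] [[0.423, -0.225, 0.046], [0.468, -0.2, 0.06]]
top stack 591 ([594.0, -262.0], [56.8, 69.1], 81.7) med [0.5911, -0.2605, 0.0972] [[0.559, -0.288, 0.087], [0.625, -0.234, 0.103]]
scene roof 688 ([444.7, -211.1], [97.3, 83.3], 23.2) med [0.4543, -0.2164, 0.0293] [[0.396, -0.261, 0.024], [0.493, -0.162, 0.036]]
scene grip 109 ([447.1, -212.1], [50.1, 15.1], 22.9) med [0.4501, -0.2125, 0.0535] [[0.424, -0.225, 0.045], [0.469, -0.199, 0.058]]
scene stack 586 ([593.5, -259.2], [52.5, 68.0], 80.7) med [0.599, -0.2605, 0.0966] [[0.561, -0.286, 0.087], [0.627, -0.233, 0.1]]
scene lid 2826 ([481.6, 144.8], [149.8, 269.6], 3.0) med [0.4914, 0.1441, 0.0435] [[0.409, 0.03, 0.039], [0.555, 0.275, 0.048]]
scene clR 152 ([487.5, 50.9], [30.8, 98.8], 0.5) med [0.486, 0.0434, 0.0555] [[0.472, 0.003, 0.053], [0.502, 0.098, 0.061]]
scene clL 119 ([482.6, 257.7], [30.8, 102.3], 9.0) med [0.4784, 0.2669, 0.0559] [[0.462, 0.206, 0.053], [0.491, 0.305, 0.059]]
0.9 [434.4, 253.1]
```

View pics/top18_crop.png

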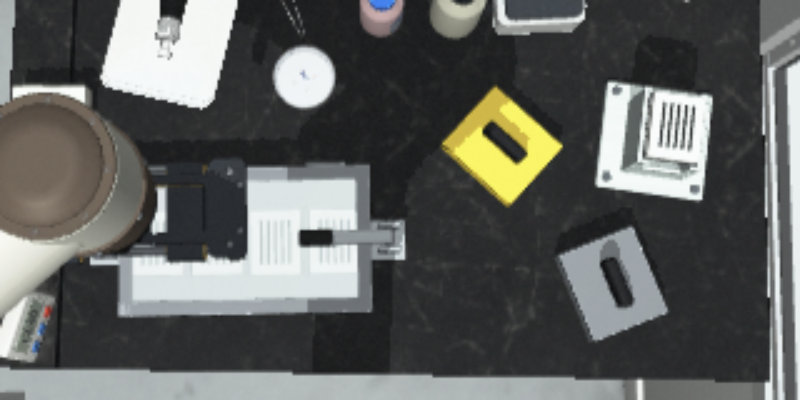

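The cover has been knocked to (0.445, -0.212), yaw about 22.3°. There are two candidates: grey at crop (612,282) and yellow at (502,147). The grey one with the black bar fits the description. Both clamps lie level on the lid. Going for the grey cover.

```bash
python3 -m jog '[[[0.03,0.003,0],[0,0,0]],[[0.065,0.008,0],[0,0,0]],[[0.1,0.012,0],[0,0,0]],[[0.14,0.016,0],[0,0,0]],[[0.18,0.02,0],[0,0,0]],[[0.22,0.025,0],[0,0,0]],[[0.255,0.03,0],[0,0,0]],[[0.29,0.035,0],[0,0,0]],[[0.325,0.04,0],[0,0,0]],[[0.36,0.044,0],[0,0,0]]]'
python3 -m jog '[[[0.035,0.003,0],[0,0,-1]],[[0.06,0.0048,0],[0,0,-2]],[[0.0745,0.0048,0],[0,0,-3]],[[0.0745,0.0048,0.02],[0,0,-4.04]],[[0.0745,0.0048,0.05],[0,0,-4.04]],[[0.0745,0.0048,0.08],[0,0,-4.04]],[[0.0745,0.0048,0.11],[0,0,-4.04]],[[0.0745,0.0048,0.14],[0,0,-4.04]],[[0.0745,0.0048,0.14],[0,0,-4.04]],[[0.0745,0.0048,0.14],[0,0,-4.04]]]'
python3 - <<'E'
from h import *
s,p,d=cap('scene','scene19.png');print(s['joints'].round(1),s['tcp_pos'])
cv2.imwrite('pics/scene19c.png',cv2.resize(p[130:310,140:340],None,fx=3,fy=3))
S=cloud('scene',d);rep(S,(('roof',(.3,.54,-.32,-.08,.024,.037)),),'scene')
E
```

```text
time_s: 42.93
tcp_pos: [0.4472, -0.1383, 0.2464]
ee_rot: [[0.038, -0.999, -0.001], [-0.999, -0.038, -0.0], [-0.0, 0.001, -1.0]]
wrist_force: [1.0, -1.0, -0.2]
gripper_width: 0.69
time_s: 43.77
tcp_pos: [0.4451, -0.2113, 0.1056]
ee_rot: [[0.381, -0.925, -0.005], [-0.925, -0.381, 0.0], [-0.002, 0.004, -1.0]]
wrist_force: [0.0, 0.1, 0.5]
gripper_width: 0.687
[ -6.5  16.6 -26.9   0.  -46.8 118.8] [ 0.44509817 -0.21132744  0.10558866]
scene roof 692 ([446.2, -211.6], [95.4, 82.4], 21.4) med [0.4544, -0.2154, 0.0291] [[0.395, -0.26, 0.024], [0.492, -0.162, 0.036]]
```

View pics/scene19c.png

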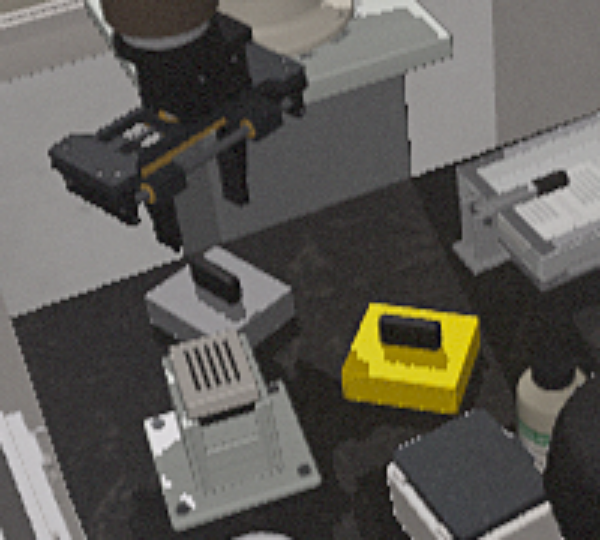

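```bash
python3 -m jog '[[[0,0,0.015],[0,0,0]],[[0,0,0.03],[0,0,0]],[[0,0,0.045],[0,0,0]],[[0,0,0.06],[0,0,0]],[[0,0,0.068],[0,0,0]],[[0,0,0.0727],[0,0,0]],[[0,0,0.0727],[0,0,0]],[[0,0,0.0727],[0,0,0]],[[0,0,0.0727],[0,0,0]],[[0,0,0.0727],[0,0,0]]]'
python3 -m jog '[[[0,0,0],[0,0,0]],[[0,0,0],[0,0,0]],[[0,0,0],[0,0,0]],[[0,0,0],[0,0,0]],[[0,0,0],[0,0,0]],[[0,0,0],[0,0,0]],[[0,0,0],[0,0,0]],[[0,0,0],[0,0,0]],[[0,0,0],[0,0,0]],[[0,0,0],[0,0,0]]]' 0
```

```text
time_s: 44.65
tcp_pos: [0.4468, -0.2114, 0.035]
ee_rot: [[0.38, -0.925, 0.002], [-0.925, -0.38, -0.0], [0.001, -0.002, -1.0]]
wrist_force: [-0.5, -0.1, 0.9]
gripper_width: 0.687
time_s: 45.48
tcp_pos: [0.446, -0.2112, 0.034]
ee_rot: [[0.38, -0.925, -0.0], [-0.925, -0.38, 0.0], [-0.0, 0.0, -1.0]]
wrist_force: [-0.1, -0.2, -0.8]
gripper_width: 0.158
```

Bar gripped (13.7 mm). I'll lift, carry it to the dispenser and turn to its yaw.

```bash
python3 -m jog '[[[0,0,-0.01],[0,0,0]],[[0,0,-0.025],[0,0,0]],[[0,0,-0.045],[0,0,0]],[[0,0,-0.065],[0,0,0]],[[0,0,-0.085],[0,0,0]],[[0,0,-0.105],[0,0,0]],[[0,0,-0.125],[0,0,0]],[[0,0,-0.145],[0,0,0]],[[0,0,-0.16],[0,0,0]],[[0,0,-0.16],[0,0,0]]]'
python3 -m jog '[[[0.008,-0.009,0],[0,0,0.4]],[[0.022,-0.025,0],[0,0,1.1]],[[0.037,-0.042,0],[0,0,1.9]],[[0.052,-0.06,0],[0,0,2.8]],[[0.067,-0.077,0],[0,0,3.8]],[[0.08,-0.093,0],[0,0,4.7]],[[0.092,-0.106,0],[0,0,5.4]],[[0.1009,-0.1165,0],[0,0,5.9]],[[0.1009,-0.1165,0],[0,0,5.9]],[[0.1009,-0.1165,0],[0,0,5.9]]]'
python3 - <<'E'
from h import *
s,p,d=cap('scene','scene20.png');print(s['tcp_pos'],s['gripper_width'])
cv2.imwrite('pics/scene20c.png',cv2.resize(p[100:310,130:340],None,fx=2.8,fy=2.8))
S=cloud('scene',d)
s,p,d=cap('top','top20.png');T=cloud('top',d)
z=s['tcp_pos'][2]-.004
rep(S,(('roof',(.5,.7,-.36,-.16,z-.006,z+.006)),),'scene')
rep(T,(('roof',(.5,.7,-.36,-.16,z-.006,z+.006)),),'top')
E
```

```text
time_s: 46.32
tcp_pos: [0.4477, -0.2117, 0.197]
ee_rot: [[0.381, -0.925, 0.006], [-0.925, -0.381, -0.001], [0.004, -0.005, -1.0]]
wrist_force: [1.1, -0.4, -2.4]
gripper_width: 0.158
time_s: 47.15
tcp_pos: [0.5914, -0.26, 0.1914]
ee_rot: [[-0.124, -0.992, -0.004], [-0.992, 0.124, 0.002], [-0.001, 0.004, -1.0]]
wrist_force: [-0.7, -0.0, -0.4]
gripper_width: 0.157
[ 0.59139708 -0.25995422  0.1914252 ] 0.15657464552640651
scene roof 948 ([591.0, -259.4], [80.2, 95.6], 82.9) med [0.6063, -0.2682, 0.1865] [[0.545, -0.302, 0.183], [0.64, -0.218, 0.192]]
top roof 484 ([560.3, -256.6], [79.7, 33.8], 83.5) med [0.558, -0.2555, 0.1883] [[0.541, -0.295, 0.183], [0.579, -0.218, 0.193]]
```

View pics/scene20c.png

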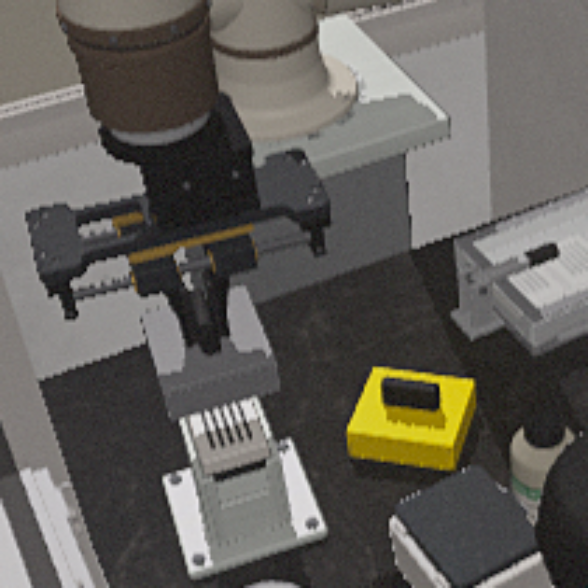

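The cover is within 1 mm and 1° of the dispenser's pose in hand. Lowering it.

```bash
python3 -m jog '[[[0,0,0.012],[0,0,0]],[[0,0,0.025],[0,0,0]],[[0,0,0.038],[0,0,0]],[[0,0,0.05],[0,0,0]],[[0,0,0.06],[0,0,0]],[[0,0,0.068],[0,0,0]],[[0,0,0.075],[0,0,0]],[[0,0,0.08],[0,0,0]],[[0,0,0.08],[0,0,0]],[[0,0,0.08],[0,0,0]]]'
python3 -m jog '[[[0,0,0.003],[0,0,0]],[[0,0,0.006],[0,0,0]],[[0,0,0.009],[0,0,0]],[[0,0,0.012],[0,0,0]],[[0,0,0.015],[0,0,0]],[[0,0,0.018],[0,0,0]],[[0,0,0.02],[0,0,0]],[[0,0,0.021],[0,0,0]],[[0,0,0.022],[0,0,0]],[[0,0,0.022],[0,0,0]]]'
```

```text
time_s: 48.08
tcp_pos: [0.5922, -0.2603, 0.1141]
ee_rot: [[-0.124, -0.992, 0.0], [-0.992, 0.124, -0.0], [0.0, -0.0, -1.0]]
wrist_force: [-0.5, 0.4, -1.7]
gripper_width: 0.155
time_s: 48.92
tcp_pos: [0.5922, -0.2603, 0.0921]
ee_rot: [[-0.124, -0.992, -0.0], [-0.992, 0.124, -0.0], [0.0, 0.0, -1.0]]
wrist_force: [-0.7, -0.1, -1.5]
gripper_width: 0.157
```

Still no contact force, so I'll lower further until it bears.

```bash
python3 -m jog '[[[0,0,0.0005],[0,0,0]],[[0,0,0.001],[0,0,0]],[[0,0,0.0015],[0,0,0]],[[0,0,0.002],[0,0,0]],[[0,0,0.002],[0,0,0]],[[0,0,0.002],[0,0,0]],[[0,0,0.002],[0,0,0]],[[0,0,0.002],[0,0,0]],[[0,0,0.002],[0,0,0]],[[0,0,0.002],[0,0,0]]]'
```

```text
time_s: 49.75
tcp_pos: [0.5922, -0.2603, 0.0921]
ee_rot: [[-0.124, -0.992, 0.001], [-0.992, 0.124, -0.001], [0.001, -0.001, -1.0]]
wrist_force: [-3.0, 2.7, 7.8]
gripper_width: 0.158
```

It is seated: hard contact at TCP 0.092, exactly the expected height. Releasing and lifting.

```bash
python3 -m jog '[[[0,0,0],[0,0,0]],[[0,0,0],[0,0,0]],[[0,0,0],[0,0,0]],[[0,0,0],[0,0,0]],[[0,0,0],[0,0,0]],[[0,0,-0.005],[0,0,0]],[[0,0,-0.02],[0,0,0]],[[0,0,-0.05],[0,0,0]],[[0,0,-0.09],[0,0,0]],[[0,0,-0.13],[0,0,0]]]' 0.06
python3 -m jog '[[[-0.03,0.01,0],[0,0,0]],[[-0.065,0.02,0],[0,0,0]],[[-0.1,0.03,0],[0,0,0]],[[-0.135,0.04,0],[0,0,0]],[[-0.17,0.05,0],[0,0,0]],[[-0.2,0.06,0],[0,0,0]],[[-0.2,0.06,0],[0,0,0]],[[-0.2,0.06,0],[0,0,0]],[[-0.2,0.06,0],[0,0,0]],[[-0.2,0.06,0],[0,0,0]]]'
python3 - <<'E'
from h import *
s,p,d=cap('scene','scene21.png');print(s['tcp_pos'],s['wrist_force'])
cv2.imwrite('pics/scene21c.png',cv2.resize(p[100:310,140:420],None,fx=2.8,fy=2.8))
S=cloud('scene',d)
s,p,d=cap('top','top21.png');T=cloud('top',d)
cv2.imwrite('pics/top21c.png',cv2.resize(p[140:300,190:510],None,fx=2.5,fy=2.5))
for n,A in(('scene',S),('top',T)):
    rep(A,(('roof',(.5,.7,-.36,-.16,.083,.094)),('grip',(.5,.7,-.36,-.16,.103,.12)),('lid',(.38,.57,.01,.3,.038,.05)),('clR',(.44,.53,.0,.12,.053,.066)),('clL',(.44,.53,.19,.31,.053,.066)),('med',(.65,.8,-.02,.08,.06,.1)),('oil',(.65,.8,-.12,-.01,.06,.13)),('carton',(.55,.68,.3,.4,.02,.05)),('timer',(.34,.46,.33,.42,.02,.07))),n)
E
```

```text
time_s: 50.58
tcp_pos: [0.5915, -0.2602, 0.2209]
ee_rot: [[-0.124, -0.992, -0.002], [-0.992, 0.124, 0.0], [0.0, 0.002, -1.0]]
wrist_force: [0.7, -0.2, 0.3]
gripper_width: 0.678
time_s: 51.42
tcp_pos: [0.5577, -0.0552, 0.2201]
ee_rot: [[-0.126, -0.992, 0.0], [-0.992, 0.126, -0.0], [0.0, -0.0, -1.0]]
wrist_force: [0.1, -1.1, -0.4]
gripper_width: 0.689
[ 0.55772222 -0.0551881   0.22013127] [ 0.13259424 -1.07585645 -0.37601818]
scene roof 1034 ([591.6, -259.8], [79.8, 94.7], 82.9) med [0.5997, -0.2655, 0.0873] [[0.546, -0.301, 0.084], [0.64, -0.219, 0.091]]
scene grip 126 ([593.4, -260.0], [14.0, 48.8], 82.3) med [0.597, -0.2609, 0.1126] [[0.57, -0.269, 0.103], [0.616, -0.252, 0.116]]
scene lid 2829 ([480.0, 161.9], [150.5, 269.1], 2.3) med [0.491, 0.1456, 0.0435] [[0.409, 0.03, 0.039], [0.555, 0.277, 0.048]]
scene clR 159 ([481.3, 50.5], [31.6, 98.9], 7.8) med [0.4863, 0.0414, 0.0554] [[0.472, 0.002, 0.053], [0.502, 0.098, 0.06]]
scene clL 122 ([476.5, 255.3], [98.8, 32.6], 89.2) med [0.4794, 0.2587, 0.0559] [[0.461, 0.206, 0.053], [0.491, 0.304, 0.06]]
scene med 72 ([712.4, 20.6], [23.
[... 900 characters left out ...]
.6) med [0.4858, 0.0138, 0.0562] [[0.469, 0.001, 0.053], [0.499, 0.036, 0.061]]
top clL 102 ([477.0, 231.2], [14.7, 51.4], 1.6) med [0.477, 0.2275, 0.056] [[0.47, 0.206, 0.053], [0.485, 0.255, 0.063]]
top med 239 ([718.9, 20.7], [40.9, 42.4], 0.1) med [0.715, 0.0219, 0.0732] [[0.699, 0.001, 0.061], [0.739, 0.042, 0.093]]
top oil 290 ([726.6, -54.5], [41.8, 51.0], 14.9) med [0.7203, -0.0529, 0.098] [[0.705, -0.08, 0.076], [0.745, -0.031, 0.116]]
top carton 610 ([608.1, 353.7], [51.6, 74.7], 1.1) med [0.6073, 0.3529, 0.0313] [[0.583, 0.317, 0.021], [0.633, 0.39, 0.037]]
top timer 391 ([394.6, 369.5], [31.8, 68.2], 71.8) med [0.3951, 0.368, 0.0478] [[0.361, 0.351, 0.021], [0.429, 0.389, 0.057]]
```

View pics/scene21c.png

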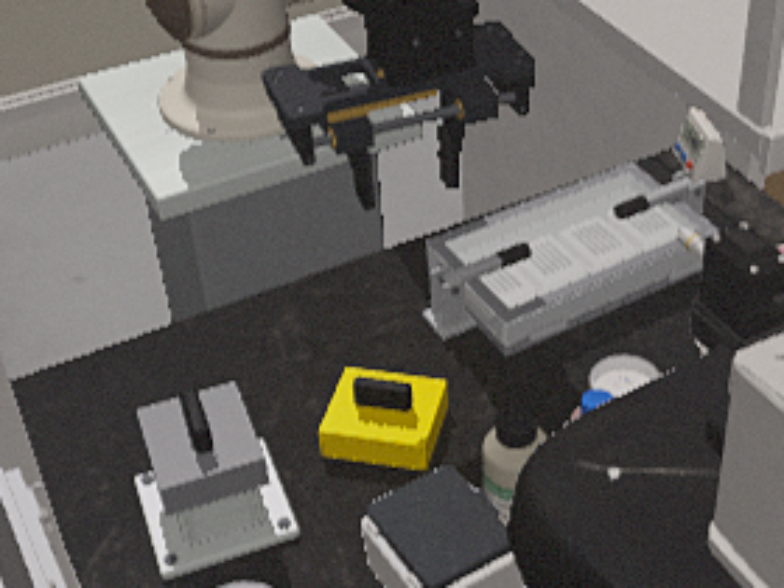

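View pics/top21c.png

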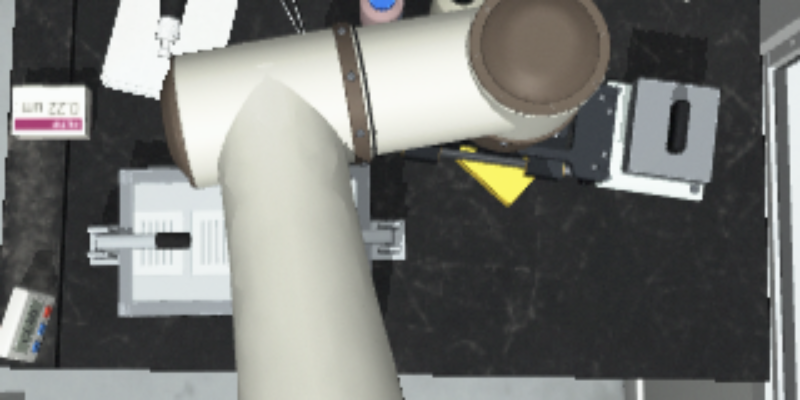

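The cover is square and seated: roof at 0.088, yaw -7.1°, within about 1 mm of the dispenser's centre. The lid is flat, both clamps are level, the bystanders have not moved, and the arm is clear. Handing in.

```bash
python3 - <<'E'
from station import r
print(r.finish_job()); print(r.sense()['time_s'])
E
```

```text
the job is handed in; nothing more can be done
None
the job is handed in; nothing more can be done
```

I finished every step of the job and handed it in at about 51 s of the 192 s allowed; no verdict was reported.

- **Loading:** Bay 0 already held a cassette. I filled bays 1, 2 and 3 from the dispenser and left one spare in it. The wrist camera showed all four flat, slots up, yawed with the tray. They sat within about 2 mm of their bay centres, except that bay 3's near edge was cut off in that picture and I judged it from the visible part.
- **Lid, then clamps:** I pushed the lid shut until it stopped hard at 44 mm. Then I swung the right (-y) clamp down, then the left (+y). Both stopped at their down height of about 58 mm, and the last pictures show them level on the lid.
- **Cover:** The grey cover had been knocked about 2.5 cm aside during the run, so I located it again before picking it up. It is now on the dispenser within about 1 mm and 1° of square. Its roof is at 88 mm, the fully seated height.
- **Last checks:** The bottles, carton and timer read where they started, to within a few mm of camera noise. The gripper was holding nothing and was clear of everything.

No final check failed. On the first push of the right clamp, its end caught the wider part of the fingers (about 15 N upward). I backed off, raised the fingers and finished it without trouble. I noticed no slackening of the grip.

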